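Pack the lab transport crate

TASK

Pack the open grey crate for transport: slide the low tip box that is already in it up against one end of the crate to make room, then put the tube rack, the jar and the tall square bottle in beside it, so that all four stand upright and flat on the crate's floor. Set the three down rather than dropping them, and leave the other things on the bench where they are.

Things in the scene. Friction and masses are not known exactly. Their poses are not given: they have to be found in the camera images.
- crate: Open grey plastic crate, fixed to the bench, long side along its own y axis. Outside 146 (x) x 258 (y) mm, 65 mm high; walls and floor 5 mm thick, so inside 136 (x) x 248 (y) mm and 60 mm deep. Small grip ledges stick out 10 mm at the two ends. Origin: centre of the underside (inner floor 5 mm above it).
- tipbox: Low closed white box of pipette tips, loose on the crate's floor, somewhere between the two ends: 118 (x) x 96 (y) x 52 (z) mm, about 0.25 kg, too wide to grip and without a handle, but it slides easily on the floor (under 6 N). Nearly square to the crate. Origin: centre of its underside. With it against an end wall, 152 x 136 mm of floor is free, which just takes the other three: rack lengthwise along the crate's y axis at one side, jar and bottle in a row at the other.
- rack: Tube rack with ten capped tubes, one rigid piece standing on the bench: foot 62 (x) x 142 (y) mm, too long to lie across the crate; top plate 60 mm and tube caps 75 mm above the foot. Grip: an upright black plate handle in the middle, 12 mm thick (x) and 50 mm long (y), top at 112 mm. About 0.32 kg. Origin: centre of its underside.
- jar: Round amber glass jar with a black screw cap, standing: body 66 mm diameter with its shoulder ending at 63 mm, cap 44 mm diameter between 69 and 97 mm height, above a slightly narrower neck. About 0.25 kg. Lower than the bottle, so beside the standing bottle there may be no room for a gripper at its cap. Origin: centre of its underside.
- bottle: Tall white square plastic bottle, standing: body 62 x 62 mm (sides along its x and y), 110 mm high, then a sloping shoulder up to 122 mm; round grey cap 36 mm diameter between 128 and 160 mm height. About 0.35 kg. Origin: centre of its underside.
- flask: Conical glass flask, bystander: 76 mm wide at the foot, 135 mm tall. Must be left where it is.
- beaker: Open glass beaker, bystander: 60 mm wide, 80 mm tall. Must be left where it is.
- dishes: Stack of three closed glass culture dishes, bystander: 72 mm wide, 30 mm tall. Must be left where it is.
- pipette: Hand pipette lying on its side along its y axis, bystander: 226 mm long, 50 mm wide at its finger rest, 26 mm high. Must be left where it is.
- spatula: Thin steel lab spatula lying flat along its y axis, bystander: 170 mm long, 18 mm wide, 6 mm high. Must be left where it is.
- spray: Spray bottle, bystander: 68 mm wide, 170 mm tall, at the right side of the bench. Must be left where it is.
Not all that is in view belongs to the job. Leave any blue look-alike of the rack alone.

How it is judged:
On the way:
1. the tip box has been slid to one end of the crate (within 12 mm of the end wall), still flat on its floor ((y of tipbox in the frame of crate above 0.064 m or y of tipbox in the frame of crate below -0.064 m) and x of tipbox in the frame of crate between -0.066 and 0.066 m and y of tipbox in the frame of crate between -0.122 and 0.122 m and z of tipbox in the frame of crate between 0 and 0.009 m and angle between tipbox's own z axis and vertical below 0.06 rad and linear speed of tipbox below 0.03 m/s), for 0.2 s.
At the end, for the whole second after the job is handed in: The tip box is at one end of the crate (within 12 mm of the end wall), and tip box, rack, jar and bottle are all inside the crate, at rest on its floor (undersides within 4 mm of it) and upright within 0.06 rad (all of step 1 and x of rack in the frame of crate between -0.066 and 0.066 m and y of rack in the frame of crate between -0.122 and 0.122 m and z of rack in the frame of crate between 0 and 0.009 m and angle between each of rack, jar, bottle's own z axis and vertical below 0.06 rad and linear speed of each of rack, jar, bottle below 0.03 m/s and x of jar in the frame of crate between -0.066 and 0.066 m and y of jar in the frame of crate between -0.122 and 0.122 m and z of jar in the frame of crate between 0 and 0.009 m and x of bottle in the frame of crate between -0.066 and 0.066 m and y of bottle in the frame of crate between -0.122 and 0.122 m and z of bottle in the frame of crate between 0 and 0.009 m); the robot touches nothing.
It fails at once if the rack, jar or bottle is dropped (falls faster than 0.6 m/s, about 2 cm, with no finger on it) ((linear speed of rack above 0.6 m/s and contact force between the fingers and rack below 0.1 N) or (linear speed of jar above 0.6 m/s and contact force between the fingers and jar below 0.1 N) or (linear speed of bottle above 0.6 m/s and contact force between the fingers and bottle below 0.1 N)).
It fails at once if a bystander (flask, beaker, dishes, pipette, spatula, spray bottle) is moved more than 30 mm or tipped over (distance of any of flask, beaker, dishes, pipette, spatula, spray from where it was at the start of the episode above 0.03 m or angle between any of flask, beaker, dishes, pipette, spatula, spray's own z axis and vertical above 0.5 rad).
It also fails if it takes over 72 s, if anything falls off the work surface, if the arm or the gripper's body presses on something with over 40 N, if the wrist force passes 120 N, or if a joint passes its speed limit or range.

ROBOT

A 6-joint arm with a two-finger parallel gripper is mounted at the origin on the work surface. World frame = base frame: x ahead of the robot, y to its left, z up, the work surface at z = 0. Lengths are in m, angles in rad, forces in N, time in s.
With the tool pointing down it reaches from about 0.325 to 0.775 m from the base axis. Payload 5.5 kg.
Tool frame: the origin (TCP) lies midway between the tips of the shut fingers; the grasp point (between the pads) lies 19 mm behind it; z points along the fingers, y is the direction in which the jaws open and shut (so a half turn about z gives the same grasp; the last joint's range is limited). The gripper opens to 88 mm and grips with 3 to 60 N. Pads are 20 mm wide; open, the fingers measure 115 mm over their backs; the gripper's body (75 mm by 178 mm) begins 61 mm behind the grasp point.
Start: joints at [1.259, 0.091, 1.231, -0, 1.82, -0.057], TCP at [0.151, 0.581, 0.223] pointing down, gripper open.
Joint ranges: [-2.87, 2.87], [-0.86, 2.18], [0.17, 2.46], [-1.51, 4.65], [0.06, 2.69], [-2.65, 2.65]. Speed limits (rad/s): [2.57, 2.57, 3.01, 3.14, 3.14, 3.14].

INTERFACE

Orientations are given as a rotation vector (axis times angle).
In Python, from plant import get_state, read_camera, camera_params, hand_in gives the robot as it stands. The module is installed in compiled form; this text tells all that it offers.
- The arm moves only by the shell command python3 -m creep 'ROWS' [FORCE]. ROWS is JSON, a list of rows, each an object of numbers: "dx", "dy", "dz": the shift along the tool's x, y, z in cm; "rx", "ry", "rz": the turn, a rotation vector about the tool's x, y, z in rad; "claw": the closure, from 0 (fully open) to 1 (shut). In form: [{"dx": .., "dy": .., "dz": .., "rx": .., "ry": .., "rz": .., "claw": ..}, ...]. A call has 1 to 12 rows; each row is the pose to reach, as a shift and turn from the pose commanded when the call began, along the tool's axes at that moment; what a row does not reach only later rows make up. A row lasts 1/8 s, in which the tool goes at most 62.5 mm and 10.7 degrees, less where a joint would pass 70% of its speed; a pose out of reach is approached as far as the arm can. A call with a gripper value outside its range is refused whole. The fingers move at their own pace and stop on an object; FORCE is the grip in N (left out, the last holds). Time passes only in rows, so rows that repeat a pose let the fingers close. It gives the time, the measured TCP pose, the force and the opening at its end, in the units of the state.
- get_state(): the state, without advancing time (a new reading comes with each control period).
- read_camera(name): name is "scene" or "top"; returns (picture, depth): 400x640x3 uint8, red, green, blue; 400x640 float32, m along the optical axis (not along the pixel's ray), 0 where there is no reading.
- camera_params(name): a dict with "fx", "fy", "cx", "cy" (pixels), "rvec" (rotation vector, rad) and "tvec" (3), from world to camera coordinates, as OpenCV has them. Camera axes: x right, y down, z forward; pixel columns grow to the right and rows downward; lengths in m; the calibration is good to about 2 mm. A picture is of the moment at which its call begins. camera_params takes no time and is no camera call.
- hand_in(): hands the job in, once; it reports no verdict.
The state is a dict: "t": time; "qpos": joint angles; "joint_velocities": joint speeds; "joint_efforts": joint torques, N m; "tool_pos": TCP position; "tool_rot": TCP orientation; "wrist_force": force on the tool from outside, world axes, zero at the start; "torque": the same for the moment, N m; "width": opening from 0.0 (shut) to 1.0 (fully open).
Only numpy, scipy, OpenCV 4.12 (cv2) and the standard library are available. Lean on these libraries where they do the work, as an engineer would, in place of code of your own. Each camera call takes 0.05 s, during which the arm holds its last target.

## Working session

There is one attempt and no reset: what is moved stays moved. The work goes in short steps, Python scripts to look and compute and a shell command to move; the robot and the scene stay as the last step left them, time stands still between calls to the robot, and variables do not carry over. Pictures are saved under pics/ and viewed, and the job is handed in when it is done.

```bash
mkdir -p pics; cat > h.py <<'E'
import numpy as np,cv2
from scipy.spatial.transform import Rotation as R
from plant import *
def snap(n,fn):
    im,d=read_camera(n); np.savez(''+fn+'.npz',im=im,d=d); cv2.imwrite('pics/'+fn+'.png',im[...,::-1]); return im,d
def load(fn):
    z=np.load(''+fn+'.npz'); return z['im'],z['d']
def world(n,d):
    p=camera_params(n); v,u=np.mgrid[:400,:640]
    c=np.stack([(u-p['cx'])/p['fx']*d,(v-p['cy'])/p['fy']*d,d],-1)
    M=R.from_rotvec(p['rvec']).as_matrix()
    return (c-np.array(p['tvec']))@M
E
python3 - <<'E'
from h import *
print(get_state())
snap('scene','s0');snap('top','t0')
for n in('scene','top'):print(camera_params(n))
E
```

```text
{'t': 0.0, 'qpos': array([ 1.25930979e+00,  9.18383661e-02,  1.23187378e+00, -4.11326029e-05,
        1.81979470e+00, -5.66758667e-02]), 'joint_velocities': array([ 0.0006254 ,  0.00152703,  0.00083215, -0.00171075,  0.00056376,
       -0.00080895]), 'joint_efforts': array([-9.27548390e-04, -4.46467924e+01, -4.06437457e+01,  6.97579421e-02,
        2.93161743e-02, -1.61573830e-04]), 'tool_pos': array([0.15114758, 0.58034385, 0.22152599]), 'tool_rot': array([-3.99149731e-01, -3.11581771e+00,  2.96717997e-03]), 'wrist_force': array([-0.65180341,  0.37067778,  1.05897815]), 'torque': array([ 0.01253496, -0.01311538, -0.03302852]), 'width': 1.0014142352163737}
{'fx': 361.0760430239912, 'fy': 361.0760430239912, 'cx': 325.14772133448855, 'cy': 195.05659091700844, 'rvec': array([ 1.71451351,  1.74017357, -0.7903398 ]), 'tvec': array([ 0.08417044, -0.30531234,  1.5777391 ])}
{'fx': 414.52893130106816, 'fy': 414.52893130106816, 'cx': 329.6256015758212, 'cy': 203.17955568491607, 'rvec': array([ 2.1244417 , -2.11153722,  0.21139989]), 'tvec': array([-0.07299751,  0.50917639,  1.07048928])}
```

View pics/s0.png

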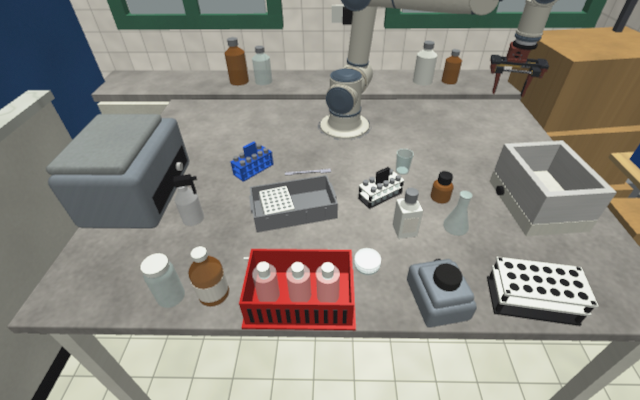

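View pics/t0.png

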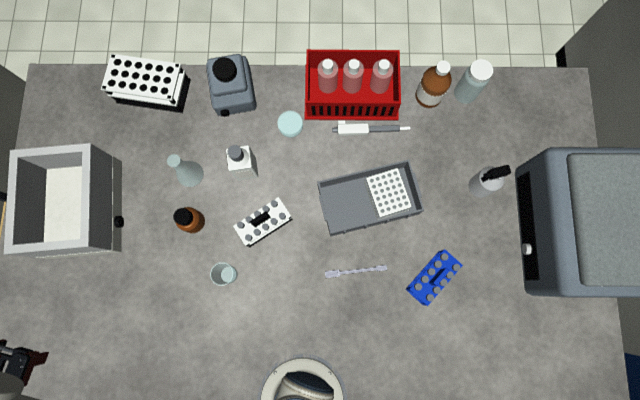

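The top view (robot base at bottom, x up, y left) shows these candidates:
- **Rack:** the white/black rack at (263,221) is the one. The blue look-alike (435,277) and the big rack (145,80) are not.
- **Jar:** the amber jar at (189,220), not the brown bottle (435,85).
- **Bottle:** the square white bottle at (240,158), not the bottles in the red basket or the one at (475,80).
- **Crate:** the flat grey one at (370,198), not the deep box (60,200).

Next is a close crop and depth measurements.

```bash
python3 - <<'E'
from h import *
im,d=load('t0')
c=im[120:300,150:440]; cv2.imwrite('pics/c0.png',cv2.resize(c,None,fx=2.75,fy=2.75,interpolation=cv2.INTER_CUBIC)[...,::-1])
W=world('top',d)
P=W[120:300,150:440].reshape(-1,3);
print('bench z',np.median(W[300:340,180:300,2]))
# height map
h=np.clip(W[120:300,150:440,2]/0.18,0,1)*255
cv2.imwrite('pics/h0.png',cv2.applyColorMap(cv2.resize(h.astype(np.uint8),None,fx=2.75,fy=2.75,interpolation=cv2.INTER_NEAREST),cv2.COLORMAP_JET))
for n,(u,v) in dict(crfloor=(340,205),rimL=(322,205),tip=(390,192),handle=(263,217),caps=(247,237),jar=(182,215),bot=(235,152),bshould=(245,165)).items(): print(n,W[v,u].round(4))
E
```

```text
bench z -0.0009962359262083768
crfloor [ 0.513  -0.0991  0.0085]
rimL [ 0.5027 -0.0495  0.0596]
tip [ 0.5401 -0.2329  0.0573]
handle [0.4606 0.0989 0.1115]
caps [0.4134 0.1441 0.077 ]
jar [0.4668 0.3097 0.0977]
bot [0.616  0.1668 0.1615]
bshould [0.5975 0.151  0.111 ]
```

View pics/c0.png

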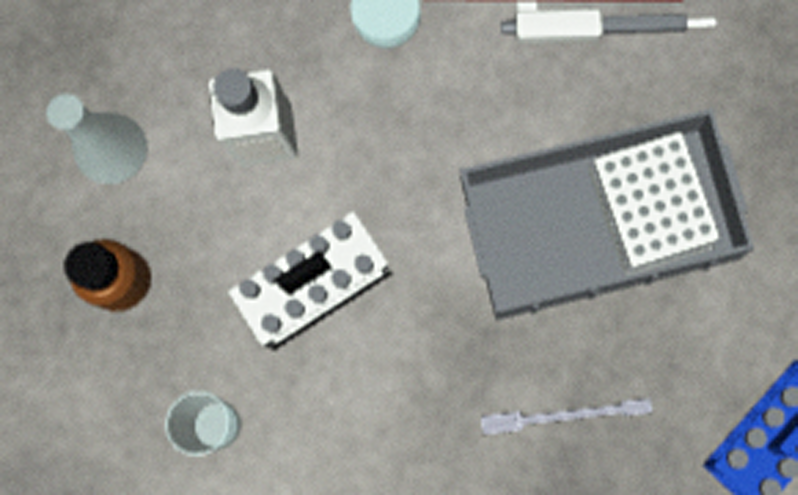

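View pics/h0.png

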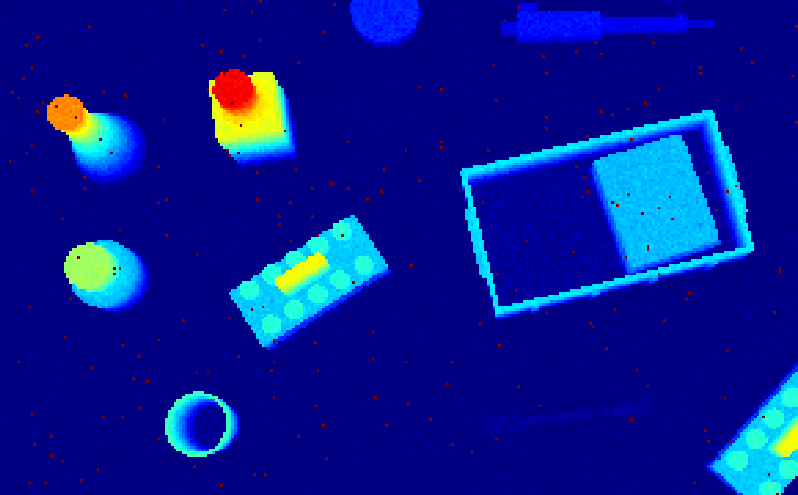

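```bash
cat >> h.py <<'E'
def rect(P):
    (c,s,a)=cv2.minAreaRect((P[:,:2]*1000).astype(np.float32))
    return np.round(c,1),np.round(s,1),round(a,1)
def trim(M):
    M=M.astype(np.uint8); n,l,st,_=cv2.connectedComponentsWithStats(M,connectivity=8)
    k=1+np.argmax(st[1:,4]); return l==k
def meas(W,box,z0,z1):
    u0,u1,v0,v1=box; M=np.zeros(W.shape[:2],bool); z=W[...,2]; M[v0:v1,u0:u1]=((z>z0)&(z<z1))[v0:v1,u0:u1]
    M=trim(M); P=W[M]; return P
E
python3 - <<'E'
from h import *
im,d=load('t0'); W=world('top',d)
def show(n,P,circ=False):
    if circ: (c,r)=cv2.minEnclosingCircle((P[:,:2]*1000).astype(np.float32)); print(n,len(P),np.round(c,1),round(r,1),'mean',(P.mean(0)*1000).round(1))
    else: print(n,len(P),rect(P),'mean',(P.mean(0)*1000).round(1))
show('crate',meas(W,(310,430,155,242),.058,.075))
show('tip',meas(W,(366,412,167,219),.045,.0575) )
show('handle',meas(W,(240,285,205,235),.1,.12))
show('plate+caps',meas(W,(225,300,190,250),.05,.09))
show('jarcap',meas(W,(165,215,200,240),.09,.105),1)
show('jarbody',meas(W,(165,215,200,240),.02,.065),1)
show('botcap',meas(W,(220,260,140,182),.15,.17),1)
show('botsh',meas(W,(220,260,140,182),.09,.125))
show('bot',meas(W,(220,260,140,182),.02,.125))
show('flask',meas(W,(160,215,150,195),.12,.15),1)
show('beaker',meas(W,(205,245,255,290),.06,.1),1)
s=get_state(); print(R.from_rotvec(s['tool_rot']).as_matrix().round(3))
for n,(u,v) in dict(crateTL=(318,182),TR=(408,161),BL=(330,235),BR=(423,210)).items(): print(n,W[v,u].round(3))
E
```

```text
crate 723 (array([ 528.4, -177.8]), array([147.3, 269.2]), 14.4) mean [ 529.4 -177.9   63.3]
tip 1004 (array([ 540.9, -228.6]), array([114.5,  92.3]), 18.2) mean [ 539.5 -227.3   55.1]
handle 107 (array([458.7, 110.8]), array([13.1, 49.5]), 34.8) mean [457.6 110.5 109.9]
plate+caps 1140 (array([458.5, 110.9]), array([ 63.2, 141.7]), 34.1) mean [456.5 109.4  64.7]
jarcap 231 [464.3 312.1] 21.9 mean [463.8 311.5  95.7]
jarbody 310 [464.6 312.2] 33.5 mean [457.2 297.1  51.2]
botcap 164 [619.1 170.9] 18.6 mean [617.7 169.6 158.3]
botsh 396 (array([617.7, 170.1]), array([62.6, 62.2]), 10.5) mean [608.7 163.3 109.3]
bot 630 (array([617.6, 169.9]), array([63. , 62.5]), 10.5) mean [604.9 160.8  89.5]
flask 151 [601.7 329.5] 17.5 mean [601.2 329.  132.7]
beaker 163 [319.4 205. ] 29.9 mean [319.1 208.8  74.6]
[[-0.968  0.252 -0.   ]
 [ 0.252  0.968 -0.002]
 [ 0.    -0.002 -1.   ]]
crateTL [ 0.566 -0.038  0.059]
TR [ 0.625 -0.283  0.066]
BL [ 0.426 -0.071  0.026]
BR [ 0.489 -0.318  0.068]
```

```bash
cat >> h.py <<'E'
def crate_fit(W,verbose=True):
    P=meas(W,(310,430,155,242),.056,.075)[:,:2]*1000
    c=np.array([528.4,-177.8]); a=np.radians(14.4)
    for _ in range(10):
        Rm=np.array([[np.cos(a),-np.sin(a)],[np.sin(a),np.cos(a)]]); L=(P-c)@Rm
        A=[];b=[];res={}
        for s in(1,-1):
            m=(np.abs(L[:,1])<112)&(np.abs(L[:,0]-s*70.5)<6); A.append(np.c_[np.ones(m.sum()),np.zeros(m.sum()),-L[m,1]]); b.append(L[m,0]-s*70.5); res['x%+d'%s]=(m.sum(),b[-1].mean().round(2))
            m=(np.abs(L[:,0])<60)&(np.abs(L[:,1]-s*126.5)<6); A.append(np.c_[np.zeros(m.sum()),np.ones(m.sum()),L[m,0]]); b.append(L[m,1]-s*126.5); res['y%+d'%s]=(m.sum(),b[-1].mean().round(2))
        q=np.linalg.lstsq(np.vstack(A),np.hstack(b),rcond=None)[0]
        c=c+Rm@q[:2]; a+=q[2]
    if verbose: print('crate',c.round(1),'yaw',np.degrees(a).round(2),res)
    return c,a
def to_crate(p,c,a):
    Rm=np.array([[np.cos(a),-np.sin(a)],[np.sin(a),np.cos(a)]]); return (np.asarray(p)[...,:2]-c)@Rm
def from_crate(l,c,a):
    Rm=np.array([[np.cos(a),-np.sin(a)],[np.sin(a),np.cos(a)]]); return np.asarray(l)@Rm.T+c
def go(x,y,z,yawdeg):
    "move needed: world target mm, yaw of tool y axis deg"
    s=get_state(); M=R.from_rotvec(s['tool_rot']).as_matrix(); p=s['tool_pos']*1000
    yv=np.array([np.cos(np.radians(yawdeg)),np.sin(np.radians(yawdeg)),0]); zv=np.array([0,0,-1.]); xv=np.cross(yv,zv)
    T=np.c_[xv,yv,zv]; d=M.T@(np.array([x,y,z])-p)/10; r=R.from_matrix(M.T@T).as_rotvec()
    cur=np.degrees(np.arctan2(M[1,1],M[0,1]))
    print('t',round(s['t'],2),'pos',p.round(1),'yaw',cur.round(1),'F',s['wrist_force'].round(1),'w',round(s['width'],3),'q6',s['qpos'][5].round(2))
    print('  dx %.2f dy %.2f dz %.2f  rx %.3f ry %.3f rz %.3f'%(*d,*r))
E
python3 - <<'E'
from h import *
im,d=load('t0'); W=world('top',d)
c,a=crate_fit(W)
T=meas(W,(366,412,167,219),.045,.0575)
L=to_crate(T*1000,c,a); print(rect(L/1000),L.min(0),L.max(0))
for l in((0,28),(0,-15)): print(from_crate(l,c,a).round(1))
p=from_crate((0,28),c,a); go(p[0],p[1],150,np.degrees(a))
E
```

```text
crate [ 527.5 -176.9] yaw 14.39 {'x+1': (np.int64(205), np.float64(-0.1)), 'y+1': (np.int64(130), np.float64(0.63)), 'x-1': (np.int64(186), np.float64(0.11)), 'y-1': (np.int64(127), np.float64(-0.65))}
(array([  0.1, -53.4]), array([114.5,  92.3]), 3.8) [ -59.44992641 -101.84864328] [59.46982666 -4.35850986]
[ 520.5 -149.8]
[ 531.2 -191.4]
t 0.1 pos [151.1 580.4 221.6] yaw 75.4 F [ 0.9  0.2 -0.9] w 0.995 q6 -0.06
  dx -54.15 dy -61.34 dz 7.26  rx -0.002 ry 0.001 rz 1.065
```

```bash
python3 -m creep '[{"dx":-54.2,"dy":-61.3,"dz":4,"rz":1.065,"claw":1},{"dx":-54.2,"dy":-61.3,"dz":4,"rz":1.065,"claw":1},{"dx":-54.2,"dy":-61.3,"dz":4,"rz":1.065,"claw":1},{"dx":-54.2,"dy":-61.3,"dz":4,"rz":1.065,"claw":1},{"dx":-54.2,"dy":-61.3,"dz":4,"rz":1.065,"claw":1},{"dx":-54.2,"dy":-61.3,"dz":4,"rz":1.065,"claw":1},{"dx":-54.2,"dy":-61.3,"dz":4,"rz":1.065,"claw":1},{"dx":-54.2,"dy":-61.3,"dz":4,"rz":1.065,"claw":1},{"dx":-54.2,"dy":-61.3,"dz":4,"rz":1.065,"claw":1},{"dx":-54.2,"dy":-61.3,"dz":4,"rz":1.065,"claw":1},{"dx":-54.2,"dy":-61.3,"dz":4,"rz":1.065,"claw":1},{"dx":-54.2,"dy":-61.3,"dz":4,"rz":1.065,"claw":1}]' 20
python3 -c "
from h import *
go(520.5,-149.8,28,14.4)"
```

```text
t 0.1 pos [151.1 580.4 221.6] yaw 75.4 F [ 0.9  0.2 -0.9] w 0.995 q6 -0.06
  dx -54.15 dy -61.32 dz 19.46  rx -0.002 ry 0.001 rz 1.065invalid input at $[0]: expected keys dx, dy, dz, rx, ry, rz, claw
```

```bash
python3 -m creep '[{"dx":-54.2,"dy":-61.3,"dz":4,"rx":0,"ry":0,"rz":1.065,"claw":1},{"dx":-54.2,"dy":-61.3,"dz":4,"rx":0,"ry":0,"rz":1.065,"claw":1},{"dx":-54.2,"dy":-61.3,"dz":4,"rx":0,"ry":0,"rz":1.065,"claw":1},{"dx":-54.2,"dy":-61.3,"dz":4,"rx":0,"ry":0,"rz":1.065,"claw":1},{"dx":-54.2,"dy":-61.3,"dz":4,"rx":0,"ry":0,"rz":1.065,"claw":1},{"dx":-54.2,"dy":-61.3,"dz":4,"rx":0,"ry":0,"rz":1.065,"claw":1},{"dx":-54.2,"dy":-61.3,"dz":4,"rx":0,"ry":0,"rz":1.065,"claw":1},{"dx":-54.2,"dy":-61.3,"dz":4,"rx":0,"ry":0,"rz":1.065,"claw":1},{"dx":-54.2,"dy":-61.3,"dz":4,"rx":0,"ry":0,"rz":1.065,"claw":1},{"dx":-54.2,"dy":-61.3,"dz":4,"rx":0,"ry":0,"rz":1.065,"claw":1},{"dx":-54.2,"dy":-61.3,"dz":4,"rx":0,"ry":0,"rz":1.065,"claw":1},{"dx":-54.2,"dy":-61.3,"dz":4,"rx":0,"ry":0,"rz":1.065,"claw":1}]' 20
python3 -c "
from h import *
go(520.5,-149.8,28,14.4)"
```

```text
t: 1.6
tool_pos: [0.4904, -0.0896, 0.1856]
tool_rot: [-1.926, -2.481, -0.0]
wrist_force: [1.0, 1.4, 0.5]
width: 0.007
t 1.6 pos [490.4 -89.6 185.6] yaw 14.4 F [1.  1.4 0.5] w 0.007 q6 -0.5
  dx -6.59 dy 1.42 dz 15.76  rx 0.000 ry -0.000 rz -0.001
```

```bash
python3 -m creep '[{"dx":-5,"dy":1.2,"dz":0,"rx":0,"ry":0,"rz":0,"claw":1},{"dx":-5,"dy":1.2,"dz":0,"rx":0,"ry":0,"rz":0,"claw":1},{"dx":-5,"dy":1.2,"dz":0,"rx":0,"ry":0,"rz":0,"claw":1}]' 20
python3 -c "
from h import *
go(520.5,-149.8,28,14.4)"
```

```text
t: 1.98
tool_pos: [0.5136, -0.1325, 0.1855]
tool_rot: [-1.925, -2.481, 0.0]
wrist_force: [-0.6, 0.7, -0.7]
width: 0.006
t 1.98 pos [ 513.6 -132.5  185.5] yaw 14.4 F [-0.6  0.7 -0.7] w 0.006 q6 -0.57
  dx -1.86 dy 0.25 dz 15.75  rx -0.001 ry -0.001 rz -0.001
```

```bash
python3 -m creep '[{"dx":-1.9,"dy":0.25,"dz":5,"rx":0,"ry":0,"rz":0,"claw":1},{"dx":-1.9,"dy":0.25,"dz":10,"rx":0,"ry":0,"rz":0,"claw":1},{"dx":-1.9,"dy":0.25,"dz":15.5,"rx":0,"ry":0,"rz":0,"claw":1},{"dx":-1.9,"dy":0.25,"dz":15.5,"rx":0,"ry":0,"rz":0,"claw":1},{"dx":-2.6,"dy":0.25,"dz":15.5,"rx":0,"ry":0,"rz":0,"claw":1},{"dx":-3.3,"dy":0.25,"dz":15.5,"rx":0,"ry":0,"rz":0,"claw":1},{"dx":-4,"dy":0.25,"dz":15.5,"rx":0,"ry":0,"rz":0,"claw":1},{"dx":-4.6,"dy":0.25,"dz":15.5,"rx":0,"ry":0,"rz":0,"claw":1},{"dx":-5.2,"dy":0.25,"dz":15.5,"rx":0,"ry":0,"rz":0,"claw":1},{"dx":-5.7,"dy":0.25,"dz":15.5,"rx":0,"ry":0,"rz":0,"claw":1},{"dx":-6,"dy":0.25,"dz":15.5,"rx":0,"ry":0,"rz":0,"claw":1},{"dx":-6,"dy":0.25,"dz":15.5,"rx":0,"ry":0,"rz":0,"claw":1}]' 20
python3 -c "
from h import *
c=np.array([527.5,-176.9]);a=np.radians(14.39)
print(to_crate(get_state()['tool_pos']*1000,c,a))"
```

```text
t: 3.48
tool_pos: [0.5313, -0.1909, 0.0308]
tool_rot: [1.926, 2.482, -0.001]
wrist_force: [0.1, -0.2, 0.2]
width: 0.005
[  0.22304256 -14.46795111]
```

```bash
python3 -m creep '[{"dx":-0.3,"dy":0,"dz":0,"rx":0,"ry":0,"rz":0,"claw":1},{"dx":-0.5,"dy":0,"dz":0,"rx":0,"ry":0,"rz":0,"claw":1},{"dx":-0.6,"dy":0,"dz":0,"rx":0,"ry":0,"rz":0,"claw":1},{"dx":-0.6,"dy":0,"dz":0,"rx":0,"ry":0,"rz":0,"claw":1}]' 20
python3 -c "
from h import *
snap('top','t1')
im=cv2.imread('pics/t1.png')[140:260,300:440];cv2.imwrite('pics/c1.png',cv2.resize(im,None,fx=5,fy=5,interpolation=2))"
```

```text
t: 3.98
tool_pos: [0.5337, -0.1927, 0.0309]
tool_rot: [-1.921, -2.482, -0.009]
wrist_force: [2.7, 13.4, 2.3]
width: 0.007
```

View pics/c1.png

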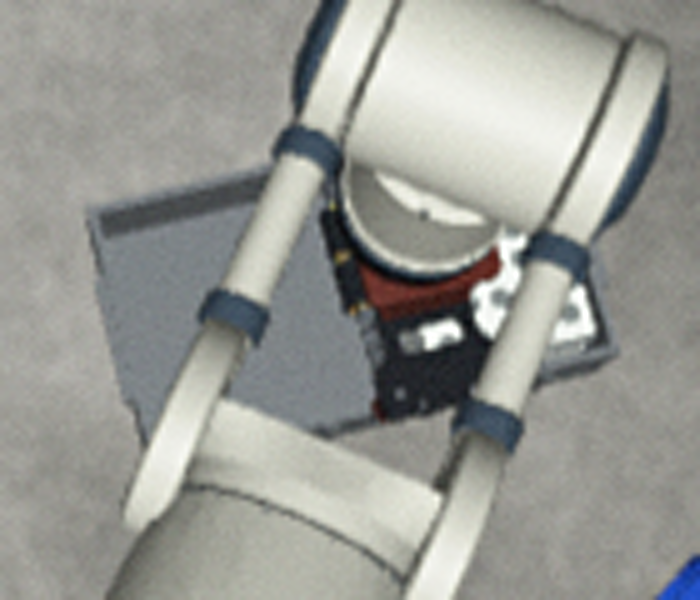

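The picture shows only the arm over the crate with the box hidden, but 13 N and a stopped tool say the box is against the end wall. I'll back off, rise and head to the rack.

```bash
python3 -m creep '[{"dx":1.5,"dy":0,"dz":0,"rx":0,"ry":0,"rz":0,"claw":1},{"dx":2,"dy":0,"dz":-6,"rx":0,"ry":0,"rz":0,"claw":1},{"dx":2,"dy":0,"dz":-12,"rx":0,"ry":0,"rz":0,"claw":1},{"dx":6,"dy":0,"dz":-16,"rx":0,"ry":0,"rz":0,"claw":0.7},{"dx":12,"dy":0,"dz":-16,"rx":0,"ry":0,"rz":-0.1,"claw":0.55},{"dx":18,"dy":0,"dz":-16,"rx":0,"ry":0,"rz":-0.2,"claw":0.55},{"dx":24,"dy":0,"dz":-16,"rx":0,"ry":0,"rz":-0.3,"claw":0.55},{"dx":28,"dy":0,"dz":-16,"rx":0,"ry":0,"rz":-0.35,"claw":0.55},{"dx":28,"dy":0,"dz":-16,"rx":0,"ry":0,"rz":-0.35,"claw":0.55},{"dx":28,"dy":0,"dz":-16,"rx":0,"ry":0,"rz":-0.35,"claw":0.55}]' 20
python3 -c "
from h import *
snap('top','t2')
go(458.6,110.9,150,34.5)
im=cv2.imread('pics/t2.png')[140:260,220:440];cv2.imwrite('pics/c2.png',cv2.resize(im,None,fx=3.6,fy=3.6,interpolation=2))"
```

```text
t: 5.28
tool_pos: [0.4633, 0.0744, 0.1909]
tool_rot: [1.465, 2.778, -0.001]
wrist_force: [0.1, 0.2, 0.5]
width: 0.448
t 5.33 pos [463.4  74.  190.9] yaw 34.3 F [ 0.7  0.3 -0.3] w 0.449 q6 -0.51
  dx 3.32 dy 1.68 dz 4.08  rx -0.000 ry 0.001 rz -0.003
```

View pics/c2.png

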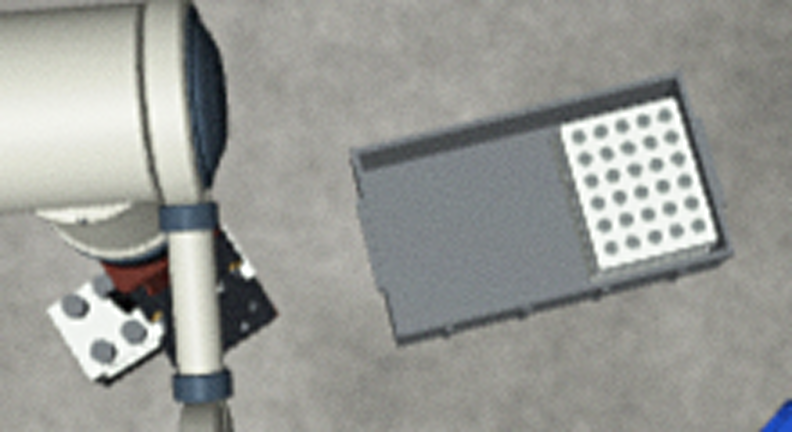

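```bash
python3 - <<'E'
from h import *
im,d=load('t2'); W=world('top',d); c,a=crate_fit(W)
T=meas(W,(370,420,160,222),.045,.0578); L=to_crate(T*1000,c,a); print(rect(L/1000),L.mean(0))
E
python3 -m creep '[{"dx":3.3,"dy":1.7,"dz":0,"rx":0,"ry":0,"rz":0,"claw":0.55},{"dx":3.3,"dy":1.7,"dz":0,"rx":0,"ry":0,"rz":0,"claw":0.55},{"dx":3.3,"dy":1.7,"dz":4,"rx":0,"ry":0,"rz":0,"claw":0.55},{"dx":3.3,"dy":1.7,"dz":4,"rx":0,"ry":0,"rz":0,"claw":0.55}]' 20
python3 -c "
from h import *
go(458.6,110.9,85,34.5)
"
```

```text
crate [ 527.5 -176.9] yaw 14.38 {'x+1': (np.int64(206), np.float64(-0.09)), 'y+1': (np.int64(130), np.float64(0.62)), 'x-1': (np.int64(189), np.float64(0.1)), 'y-1': (np.int64(122), np.float64(-0.66))}
(array([  5.5, -78.2]), array([127.8,  96.3]), 0.4) [ -2.07315468 -77.92693842]
t: 5.82
tool_pos: [0.4573, 0.1101, 0.1478]
tool_rot: [-1.465, -2.774, 0.007]
wrist_force: [0.5, 0.0, 0.4]
width: 0.452
t 5.83 pos [457.3 110.1 147.8] yaw 34.3 F [0.5 0.  0.4] w 0.452 q6 -0.43
  dx -0.02 dy 0.19 dz 6.28  rx -0.006 ry -0.002 rz -0.003
```

```bash
python3 -m creep '[{"dx":0,"dy":0.1,"dz":3,"rx":0,"ry":0,"rz":0,"claw":0.55},{"dx":0,"dy":0.1,"dz":6.3,"rx":0,"ry":0,"rz":0,"claw":0.55},{"dx":0,"dy":0.1,"dz":6.3,"rx":0,"ry":0,"rz":0,"claw":0.55},{"dx":0,"dy":0.1,"dz":6.3,"rx":0,"ry":0,"rz":0,"claw":1},{"dx":0,"dy":0.1,"dz":6.3,"rx":0,"ry":0,"rz":0,"claw":1},{"dx":0,"dy":0.1,"dz":6.3,"rx":0,"ry":0,"rz":0,"claw":1},{"dx":0,"dy":0.1,"dz":6.3,"rx":0,"ry":0,"rz":0,"claw":1}]' 35
python3 -c "
from h import *
go(458.6,110.9,190,34.5)
"
```

```text
t: 6.7
tool_pos: [0.4601, 0.1124, 0.0893]
tool_rot: [1.464, 2.778, 0.002]
wrist_force: [-0.1, 0.3, 4.4]
width: 0.135
t 6.7 pos [460.1 112.4  89.3] yaw 34.4 F [-0.1  0.3  4.4] w 0.135 q6 -0.43
  dx -0.05 dy -0.19 dz -10.07  rx 0.002 ry 0.001 rz -0.001
```

```bash
python3 -m creep '[{"dx":0,"dy":0,"dz":-0.4,"rx":0,"ry":0,"rz":0,"claw":1},{"dx":0,"dy":0,"dz":-0.4,"rx":0,"ry":0,"rz":0,"claw":1}]' 
python3 -c "
from h import *
snap('scene','s1')
go(458.6,110.9,190,34.5)
im=cv2.imread('pics/s1.png')[120:250,320:480];cv2.imwrite('pics/c3.png',cv2.resize(im,None,fx=4.6,fy=4.6,interpolation=2))
"
```

```text
t: 6.95
tool_pos: [0.4591, 0.1123, 0.0915]
tool_rot: [-1.464, -2.779, 0.001]
wrist_force: [-0.2, 0.2, -3.2]
width: 0.134
t 7.0 pos [459.  112.3  91.3] yaw 34.4 F [-0.5  0.3 -4.4] w 0.133 q6 -0.43
  dx -0.09 dy -0.13 dz -9.87  rx -0.001 ry -0.001 rz -0.001
```

View pics/c3.png

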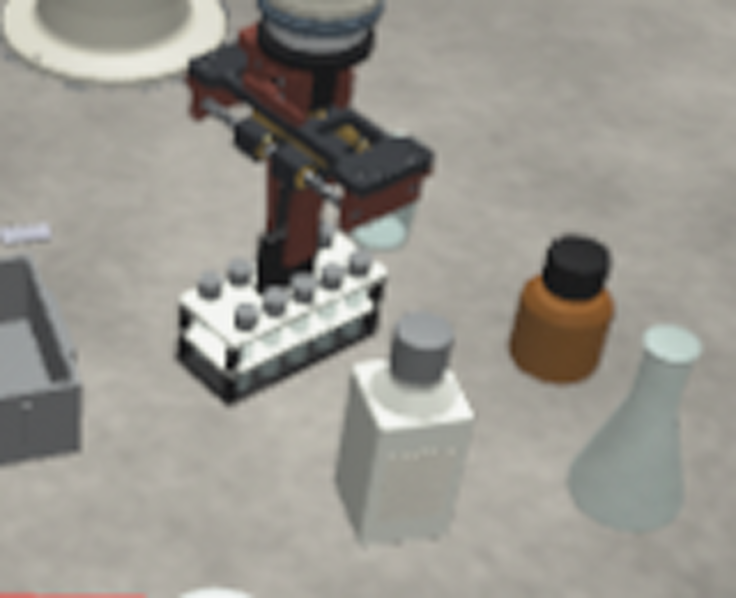

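```bash
python3 -m creep '[{"dx":0,"dy":0,"dz":-2,"rx":0,"ry":0,"rz":0,"claw":1},{"dx":0,"dy":0,"dz":-6,"rx":0,"ry":0,"rz":0,"claw":1},{"dx":0,"dy":0,"dz":-11,"rx":0,"ry":0,"rz":0,"claw":1},{"dx":0,"dy":0,"dz":-11,"rx":0,"ry":0,"rz":0,"claw":1},{"dx":0,"dy":0,"dz":-11,"rx":0,"ry":0,"rz":0,"claw":1}]' 
python3 -c "
from h import *
c=np.array([527.5,-176.9]);a=np.radians(14.39)
p=from_crate((-32,48.5),c,a);print(p);go(*p,195,14.4)
"
```

```text
t: 7.62
tool_pos: [0.4593, 0.1123, 0.2016]
tool_rot: [-1.464, -2.779, 0.0]
wrist_force: [-0.2, -0.1, -5.1]
width: 0.131
[ 484.45068993 -137.87427896]
t 7.62 pos [459.3 112.3 201.6] yaw 34.4 F [-0.2 -0.1 -5.1] w 0.131 q6 -0.43
  dx -22.06 dy -12.07 dz 0.66  rx -0.000 ry -0.000 rz 0.350
```

```bash
python3 -m creep '[{"dx":-2,"dy":-1.1,"dz":0,"rx":0,"ry":0,"rz":0.04,"claw":1},{"dx":-5,"dy":-2.7,"dz":0,"rx":0,"ry":0,"rz":0.09,"claw":1},{"dx":-8.5,"dy":-4.7,"dz":0,"rx":0,"ry":0,"rz":0.15,"claw":1},{"dx":-12,"dy":-6.6,"dz":0,"rx":0,"ry":0,"rz":0.21,"claw":1},{"dx":-15.5,"dy":-8.5,"dz":0,"rx":0,"ry":0,"rz":0.26,"claw":1},{"dx":-18.5,"dy":-10.1,"dz":0,"rx":0,"ry":0,"rz":0.3,"claw":1},{"dx":-21,"dy":-11.5,"dz":0,"rx":0,"ry":0,"rz":0.34,"claw":1},{"dx":-22.1,"dy":-12.1,"dz":0,"rx":0,"ry":0,"rz":0.35,"claw":1},{"dx":-22.1,"dy":-12.1,"dz":0,"rx":0,"ry":0,"rz":0.35,"claw":1},{"dx":-22.1,"dy":-12.1,"dz":0,"rx":0,"ry":0,"rz":0.35,"claw":1}]' 
python3 -c "
from h import *
c=np.array([527.5,-176.9]);a=np.radians(14.39)
p=from_crate((-32,48.5),c,a);print(p);go(*p,195,14.4)
for n in('scene','top'): snap(n,n[0]+'3')
im=cv2.imread('pics/t3.png')[140:290,280:440];cv2.imwrite('pics/c4.png',cv2.resize(im,None,fx=4.,fy=4.,interpolation=2))
im=cv2.imread('pics/s3.png')[120:250,230:390];cv2.imwrite('pics/c5.png',cv2.resize(im,None,fx=4.6,fy=4.6,interpolation=2))
"
```

```text
t: 8.88
tool_pos: [0.4845, -0.1373, 0.2016]
tool_rot: [-1.923, -2.483, -0.0]
wrist_force: [-0.4, 0.4, -4.1]
width: 0.133
[ 484.45068993 -137.87427896]
t 8.88 pos [ 484.5 -137.3  201.6] yaw 14.5 F [-0.4  0.4 -4.1] w 0.133 q6 -0.6
  dx -0.05 dy -0.02 dz 0.66  rx -0.000 ry -0.001 rz 0.001
```

View pics/c4.png

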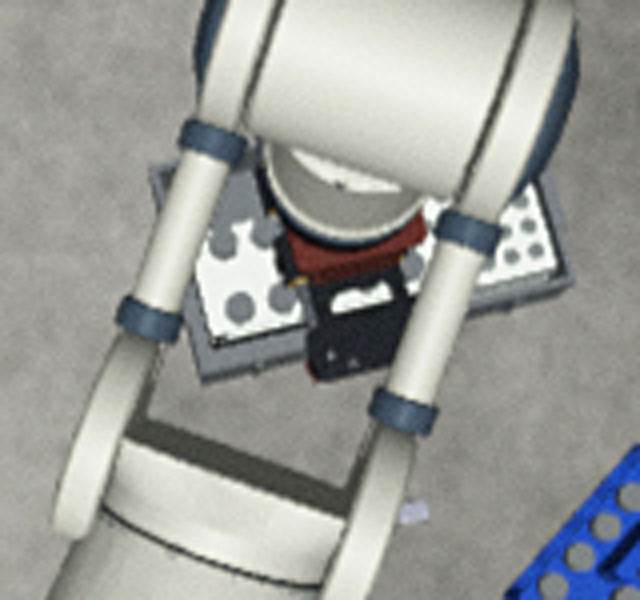

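View pics/c5.png

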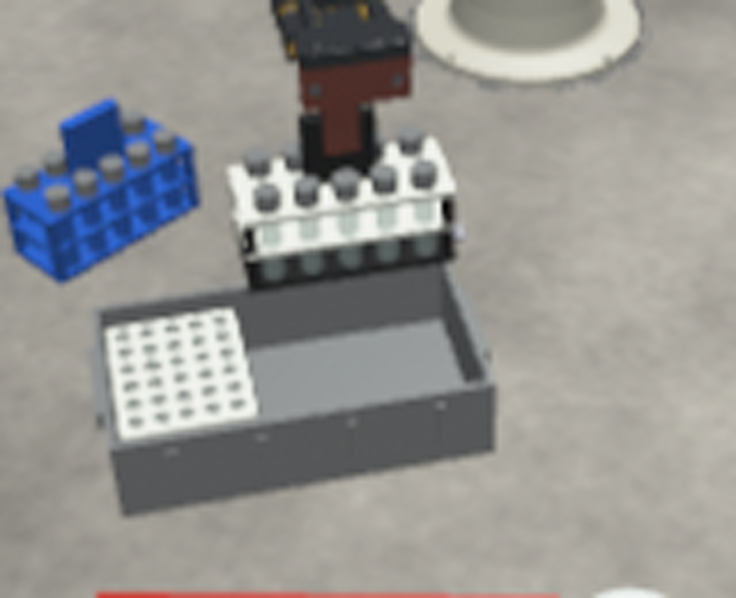

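The rack hangs level and parallel above the free part of the crate. I'll measure its plate in the crate frame.

```bash
python3 - <<'E'
from h import *
c=np.array([527.5,-176.9]);a=np.radians(14.39)
for n,f in(('top','t3'),('scene','s3')):
    im,d=load(f); W=world(n,d); z=W[...,2]; L=to_crate(W*1000,c,a)
    # plate pixels: white, z ~ .165-.178
    m=(z>.160)&(z<.180)&(im.min(2)>110)&(np.abs(L[...,0]+32)<60)&(np.abs(L[...,1]-48)<100)
    P=L[m]; print(n,m.sum(),'z',np.percentile(z[m],[5,50,95]).round(4),'x',np.percentile(P[:,0],[1,99]).round(1),'y',np.percentile(P[:,1],[1,99]).round(1),rect(P/1000))
    # foot (scene): black low
    m=(z>.10)&(z<.19)&(np.abs(L[...,0]+32)<60)&(np.abs(L[...,1]-48)<82); P=L[m]
    print('  all',m.sum(),np.percentile(P[:,0],[.5,99.5]).round(1),np.percentile(P[:,1],[.5,99.5]).round(1), 'zmin',z[m].min().round(4))
    if n=='scene': print('  crate rim',{s:[k.round(1) for k in (np.median(L[(z>.06)&(z<.07)&(np.abs(L[...,1])<110)&(np.abs(L[...,0]-s*70)<6)][:,0]),)] for s in(1,-1)}, {s:np.median(L[(z>.06)&(z<.07)&(np.abs(L[...,0])<60)&(np.abs(L[...,1]-s*126.5)<6)][:,1]).round(1) for s in(1,-1)})
E
```

```text
top 406 z [0.1684 0.1717 0.1754] x [-64.5  -3.5] y [-21.  118.7] (array([-33.5,  48. ]), array([ 62. , 142.3]), 0.0)
  all 760 [-64.7  -3.4] [-22.  119.2] zmin 0.1104
scene 378 z [0.1656 0.1716 0.1765] x [-59.3   2.5] y [-22.2 118.1] (array([-29.2,  48. ]), array([141.7,  66.8]), 89.9)
  all 1302 [-58.7   3.7] [-22.8 117.8] zmin 0.1092
  crate rim {1: [np.float64(73.8)], -1: [np.float64(-65.6)]} {1: np.float64(125.4), -1: np.float64(-127.7)}
```

```bash
python3 -m creep '[{"dx":0,"dy":0.05,"dz":2,"rx":0,"ry":0,"rz":0,"claw":1},{"dx":0,"dy":0.05,"dz":4,"rx":0,"ry":0,"rz":0,"claw":1},{"dx":0,"dy":0.05,"dz":6,"rx":0,"ry":0,"rz":0,"claw":1},{"dx":0,"dy":0.05,"dz":8,"rx":0,"ry":0,"rz":0,"claw":1},{"dx":0,"dy":0.05,"dz":9.4,"rx":0,"ry":0,"rz":0,"claw":1},{"dx":0,"dy":0.05,"dz":9.9,"rx":0,"ry":0,"rz":0,"claw":1},{"dx":0,"dy":0.05,"dz":9.9,"rx":0,"ry":0,"rz":0,"claw":1}]' 
python3 -m creep '[{"dx":0,"dy":0,"dz":0.3,"rx":0,"ry":0,"rz":0,"claw":1},{"dx":0,"dy":0,"dz":0.5,"rx":0,"ry":0,"rz":0,"claw":1},{"dx":0,"dy":0,"dz":0.5,"rx":0,"ry":0,"rz":0,"claw":1}]' 
```

```text
t: 9.85
tool_pos: [0.4852, -0.1383, 0.103]
tool_rot: [1.926, 2.482, 0.0]
wrist_force: [-0.5, -0.2, -3.3]
width: 0.132
t: 10.22
tool_pos: [0.4851, -0.1382, 0.0981]
tool_rot: [1.926, 2.482, 0.0]
wrist_force: [-0.7, -0.4, -4.2]
width: 0.133
```

```bash
python3 -m creep '[{"dx":0,"dy":0,"dz":0.2,"rx":0,"ry":0,"rz":0,"claw":1},{"dx":0,"dy":0,"dz":0.4,"rx":0,"ry":0,"rz":0,"claw":1},{"dx":0,"dy":0,"dz":0.4,"rx":0,"ry":0,"rz":0,"claw":1}]' 
```

```text
t: 10.6
tool_pos: [0.4852, -0.1382, 0.0943]
tool_rot: [1.926, 2.482, 0.0]
wrist_force: [-0.7, 0.8, -1.5]
width: 0.135
```

```bash
python3 -m creep '[{"dx":0,"dy":0,"dz":0.1,"rx":0,"ry":0,"rz":0,"claw":1},{"dx":0,"dy":-0.2,"dz":0.1,"rx":0,"ry":0,"rz":0,"claw":1},{"dx":0,"dy":-0.4,"dz":0.1,"rx":0,"ry":0,"rz":0,"claw":1},{"dx":0,"dy":-0.4,"dz":0.1,"rx":0,"ry":0,"rz":0,"claw":1}]' 
```

```text
t: 11.1
tool_pos: [0.4823, -0.1395, 0.0944]
tool_rot: [1.924, 2.479, 0.002]
wrist_force: [3.6, 2.0, 6.5]
width: 0.134
```

```bash
python3 -m creep '[{"dx":0,"dy":0.1,"dz":0,"rx":0,"ry":0,"rz":0,"claw":0.65},{"dx":0,"dy":0.1,"dz":0,"rx":0,"ry":0,"rz":0,"claw":0.6},{"dx":0,"dy":0.1,"dz":0,"rx":0,"ry":0,"rz":0,"claw":0.6},{"dx":0,"dy":0.1,"dz":-2,"rx":0,"ry":0,"rz":0,"claw":0.6},{"dx":0,"dy":0.1,"dz":-5,"rx":0,"ry":0,"rz":0,"claw":0.6},{"dx":0,"dy":0.1,"dz":-11,"rx":0,"ry":0,"rz":0,"claw":0.5},{"dx":4,"dy":0.1,"dz":-15,"rx":0,"ry":0,"rz":0,"claw":0.4},{"dx":10,"dy":0.1,"dz":-15,"rx":0,"ry":0,"rz":0,"claw":0.3},{"dx":10,"dy":0.1,"dz":-15,"rx":0,"ry":0,"rz":0,"claw":0.3}]'
python3 -c "
from h import *
go(464.8,313.5,200,-79)"
```

```text
t: 12.22
tool_pos: [0.4572, -0.0394, 0.2459]
tool_rot: [1.918, 2.484, 0.004]
wrist_force: [0.4, -0.1, -0.3]
width: 0.697
t 12.22 pos [457.2 -39.4 245.9] yaw 14.6 F [ 0.4 -0.1 -0.3] w 0.697 q6 -0.42
  dx 33.96 dy 9.65 dz 4.60  rx 0.004 ry -0.002 rz 1.634
```

```bash
python3 -m creep '[{"dx":5,"dy":1.4,"dz":1,"rx":0,"ry":0,"rz":0.18,"claw":0.2},{"dx":10,"dy":2.8,"dz":1,"rx":0,"ry":0,"rz":0.36,"claw":0.2},{"dx":15,"dy":4.2,"dz":1,"rx":0,"ry":0,"rz":0.54,"claw":0.2},{"dx":20,"dy":5.6,"dz":1,"rx":0,"ry":0,"rz":0.72,"claw":0.2},{"dx":25,"dy":7,"dz":1,"rx":0,"ry":0,"rz":0.9,"claw":0.2},{"dx":30,"dy":8.4,"dz":1,"rx":0,"ry":0,"rz":1.08,"claw":0.2},{"dx":34,"dy":9.65,"dz":2,"rx":0,"ry":0,"rz":1.26,"claw":0.2},{"dx":34,"dy":9.65,"dz":3,"rx":0,"ry":0,"rz":1.44,"claw":0.2},{"dx":34,"dy":9.65,"dz":4,"rx":0,"ry":0,"rz":1.57,"claw":0.2},{"dx":34,"dy":9.65,"dz":6,"rx":0,"ry":0,"rz":1.57,"claw":0.2},{"dx":34,"dy":9.65,"dz":6,"rx":0,"ry":0,"rz":1.57,"claw":0.2}]'
python3 -c "
from h import *
go(464.8,313.5,75,-75.6)
snap('top','t4')
c=np.array([527.5,-176.9]);a=np.radians(14.39)
im,d=load('t4');W=world('top',d); crate_fit(W)
z=W[...,2];L=to_crate(W*1000,c,a)
m=(z>.055)&(z<.085)&(np.abs(L[...,1]-48)<80)&(L[...,0]>-67.8)&(L[...,0]<20)&(im.min(2)>110)
print(m.sum(),rect(L[m]/1000))
m=(z>.1)&(z<.13)&(np.abs(L[...,1]-48)<80)&(L[...,0]>-66)&(L[...,0]<40); print('handle',rect(L[m]/1000),W[m].mean(0))
i=cv2.imread('pics/t4.png')[140:260,150:440];cv2.imwrite('pics/c6.png',cv2.resize(i,None,fx=2.75,fy=2.75,interpolation=2))
"
```

```text
t: 13.6
tool_pos: [0.466, 0.3102, 0.1806]
tool_rot: [3.115, 0.398, -0.006]
wrist_force: [-0.1, 0.4, -0.6]
width: 0.797
t 13.6 pos [466.  310.2 180.6] yaw -75.4 F [-0.1  0.4 -0.6] w 0.797 q6 1.84
  dx 0.01 dy -0.36 dz 10.56  rx 0.001 ry 0.004 rz 0.003
crate [ 528.2 -176.7] yaw 13.95 {'x+1': (np.int64(205), np.float64(-0.89)), 'y+1': (np.int64(131), np.float64(0.57)), 'x-1': (np.int64(264), np.float64(0.69)), 'y-1': (np.int64(131), np.float64(-0.57))}
1159 (array([-24.2,  48. ]), array([159.9,  86.6]), 89.9)
handle (array([-36.4,  46.5]), array([49.7, 12.7]), 89.7) [ 0.47979082 -0.14020568  0.11495408]
```

View pics/c6.png

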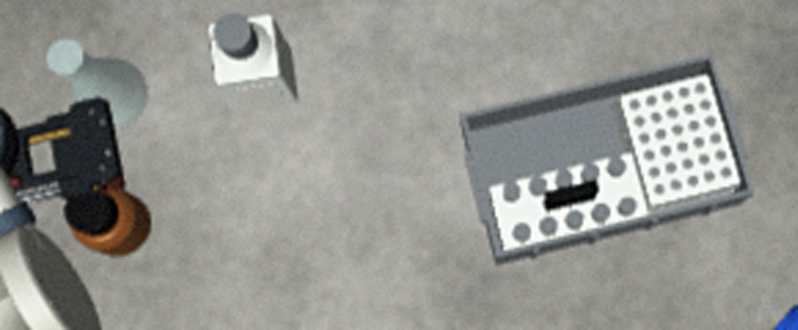

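```bash
python3 -m creep '[{"dx":0,"dy":-0.3,"dz":1,"rx":0,"ry":0,"rz":0,"claw":0.2},{"dx":0,"dy":-0.3,"dz":5,"rx":0,"ry":0,"rz":0,"claw":0.2},{"dx":0,"dy":-0.3,"dz":9,"rx":0,"ry":0,"rz":0,"claw":0.2},{"dx":0,"dy":-0.3,"dz":10.4,"rx":0,"ry":0,"rz":0,"claw":0.2},{"dx":0,"dy":-0.3,"dz":10.4,"rx":0,"ry":0,"rz":0,"claw":0.2}]'
python3 -c "
from h import *
go(464.8,313.5,75,-75.6)"
```

```text
t: 14.28
tool_pos: [0.4654, 0.314, 0.0786]
tool_rot: [3.116, 0.395, -0.002]
wrist_force: [-0.4, 0.2, 0.2]
width: 0.799
t 14.28 pos [465.4 314.   78.6] yaw -75.5 F [-0.4  0.2  0.2] w 0.799 q6 1.85
  dx -0.07 dy 0.03 dz 0.36  rx 0.000 ry 0.001 rz 0.001
```

```bash
python3 -m creep '[{"dx":-0.05,"dy":0,"dz":0.4,"rx":0,"ry":0,"rz":0,"claw":0.2},{"dx":-0.05,"dy":0,"dz":0.4,"rx":0,"ry":0,"rz":0,"claw":1},{"dx":-0.05,"dy":0,"dz":0.4,"rx":0,"ry":0,"rz":0,"claw":1},{"dx":-0.05,"dy":0,"dz":0.4,"rx":0,"ry":0,"rz":0,"claw":1},{"dx":-0.05,"dy":0,"dz":0.4,"rx":0,"ry":0,"rz":0,"claw":1},{"dx":-0.05,"dy":0,"dz":0.4,"rx":0,"ry":0,"rz":0,"claw":1}]' 35
python3 -m creep '[{"dx":0,"dy":0,"dz":-2,"rx":0,"ry":0,"rz":0,"claw":1},{"dx":0,"dy":0,"dz":-6,"rx":0,"ry":0,"rz":0,"claw":1},{"dx":0,"dy":0,"dz":-12,"rx":0,"ry":0,"rz":0,"claw":1},{"dx":0,"dy":0,"dz":-12,"rx":0,"ry":0,"rz":0,"claw":1}]'
python3 -c "
from h import *
c=np.array([527.5,-176.9]);a=np.radians(14.39)
p=from_crate((31.5,10),c,a)+[.4,1.4];print(p);go(*p,195,-75.6)"
```

```text
t: 15.02
tool_pos: [0.4654, 0.3141, 0.0755]
tool_rot: [-3.116, -0.394, -0.001]
wrist_force: [-0.1, -0.2, 2.6]
width: 0.496
t: 15.52
tool_pos: [0.467, 0.3152, 0.2027]
tool_rot: [-3.112, -0.394, -0.016]
wrist_force: [0.1, -1.0, -1.7]
width: 0.491
[ 555.92652802 -157.98532823]
t 15.53 pos [467.  315.2 202.7] yaw -75.6 F [ 0.1 -1.  -1.7] w 0.491 q6 1.85
  dx -3.19 dy 48.04 dz 0.58  rx -0.003 ry -0.011 rz 0.001
```

```bash
python3 -m creep '[{"dx":-0.1,"dy":2,"dz":0,"rx":0,"ry":0,"rz":0,"claw":1},{"dx":-0.4,"dy":6,"dz":0,"rx":0,"ry":0,"rz":0,"claw":1},{"dx":-0.7,"dy":11,"dz":0,"rx":0,"ry":0,"rz":0,"claw":1},{"dx":-1,"dy":16,"dz":0,"rx":0,"ry":0,"rz":0,"claw":1},{"dx":-1.4,"dy":21,"dz":0,"rx":0,"ry":0,"rz":0,"claw":1},{"dx":-1.7,"dy":26,"dz":0,"rx":0,"ry":0,"rz":0,"claw":1},{"dx":-2,"dy":31,"dz":0,"rx":0,"ry":0,"rz":0,"claw":1},{"dx":-2.4,"dy":36,"dz":0,"rx":0,"ry":0,"rz":0,"claw":1},{"dx":-2.7,"dy":41,"dz":0,"rx":0,"ry":0,"rz":0,"claw":1},{"dx":-3,"dy":45,"dz":0,"rx":0,"ry":0,"rz":0,"claw":1},{"dx":-3.2,"dy":47.5,"dz":0,"rx":0,"ry":0,"rz":0,"claw":1},{"dx":-3.2,"dy":48,"dz":0,"rx":0,"ry":0,"rz":0,"claw":1}]'
python3 -m creep '[{"dx":0,"dy":0,"dz":0,"rx":0,"ry":0,"rz":0,"claw":1},{"dx":0,"dy":0,"dz":0,"rx":0,"ry":0,"rz":0,"claw":1}]'
python3 -c "
from h import *
c=np.array([527.5,-176.9]);a=np.radians(14.39)
p=from_crate((31.5,10),c,a)+[.4,1.4];print(p);go(*p,195,-75.6)
for n in('scene','top'): snap(n,n[0]+'5')
im=cv2.imread('pics/t5.png')[140:290,280:440];cv2.imwrite('pics/c7.png',cv2.resize(im,None,fx=4.,fy=4.,interpolation=2))
im=cv2.imread('pics/s5.png')[120:250,230:390];cv2.imwrite('pics/c8.png',cv2.resize(im,None,fx=4.6,fy=4.6,interpolation=2))
"
```

```text
t: 17.02
tool_pos: [0.5523, -0.1608, 0.1926]
tool_rot: [-3.116, -0.39, 0.006]
wrist_force: [-0.1, 0.7, -1.2]
width: 0.494
t: 17.27
tool_pos: [0.5535, -0.1578, 0.1948]
tool_rot: [-3.116, -0.396, 0.001]
wrist_force: [-0.6, -0.5, -2.5]
width: 0.496
[ 555.92652802 -157.98532823]
t 17.27 pos [ 553.5 -157.8  194.8] yaw -75.5 F [-0.6 -0.5 -2.5] w 0.496 q6 0.98
  dx 0.23 dy 0.07 dz -0.02  rx -0.001 ry 0.000 rz 0.002
```

View pics/c7.png

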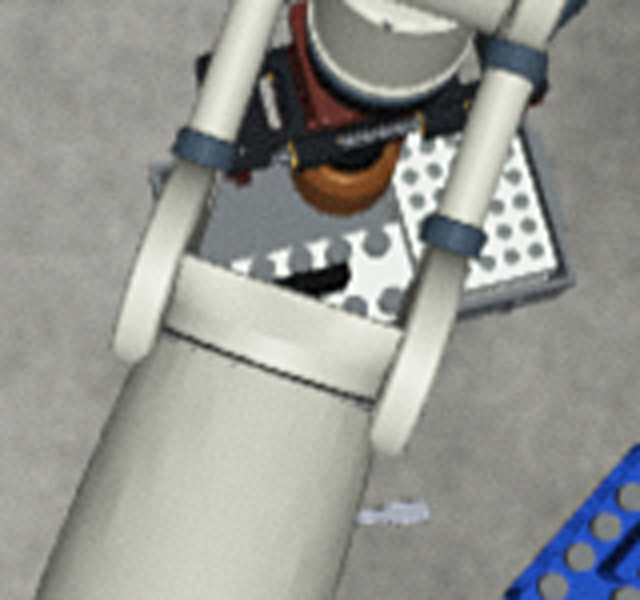

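View pics/c8.png

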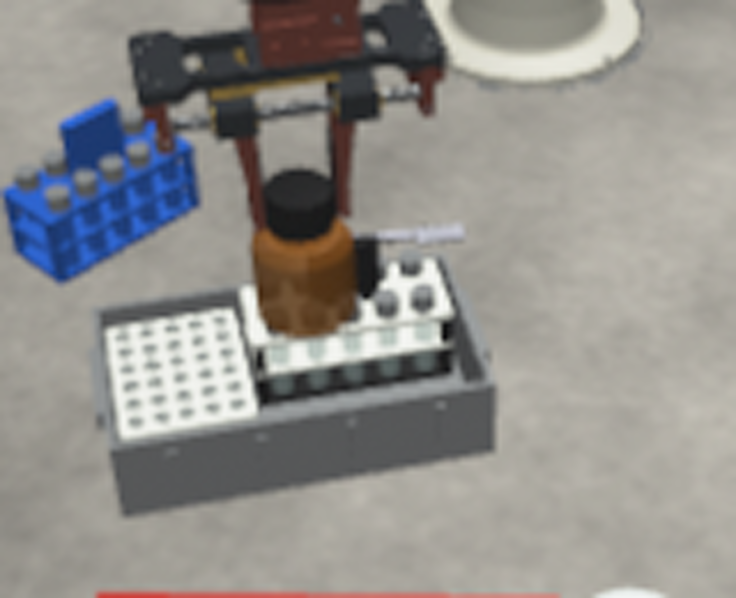

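```bash
cat >> h.py <<'E'
from scipy.optimize import least_squares
def circ_fit(P,r,x0):
    f=lambda q:np.hypot(P[:,0]-q[0],P[:,1]-q[1])-r
    s=least_squares(f,x0,loss='soft_l1',f_scale=1.); return s.x.round(1),len(P),np.abs(f(s.x)).mean().round(2)
E
python3 - <<'E'
from h import *
c=np.array([527.5,-176.9]);a=np.radians(14.39)
im,d=load('s5');W=world('scene',d);L=to_crate(W*1000,c,a);z=W[...,2]
am=(im[...,0].astype(int)-im[...,2]>35)&(np.hypot(L[...,0]-35,L[...,1]-10)<60)
print('amber z',np.percentile(z[am],[1,50,99]))
m=am&(z>.13)&(z<.172); print('scene jar',circ_fit(L[m],33,[35,10]))
m=(z>.055)&(z<.075)
for s in(1,-1):print('rim x',s,np.median(L[m&(np.abs(L[...,1])<110)&(np.abs(L[...,0]-s*70.5-3)<6)][:,0]))
for s in(1,-1):print('rim y',s,np.median(L[m&(np.abs(L[...,0])<60)&(np.abs(L[...,1]-s*126.5)<6)][:,1]))
im,d=load('t5');W=world('top',d);L=to_crate(W*1000,c,a);z=W[...,2]
am=(im[...,0].astype(int)-im[...,2]>35)&(np.hypot(L[...,0]-30,L[...,1]-10)<60)&(z<.2)
print('amber z',np.percentile(z[am],[1,50,99])); print(np.percentile(L[am],[1,99],axis=0).round(1))
m=am&(z>.13)&(z<.172); print('top jar',circ_fit(L[m],33,[30,10]))
T=(z>.045)&(z<.0578)&(L[...,1]<-20)&(L[...,1]>-122)&(np.abs(L[...,0])<64); print('tip +y edge',np.percentile(L[T][:,1],[1,99]))
E
```

```text
amber z [0.12634245 0.18411156 0.36469638]
scene jar (array([31.2, 11.4]), 240, np.float64(0.98))
rim x 1 76.23627771650717
rim x -1 -64.95949087508944
rim y 1 125.33689038824586
rim y -1 -127.6758956753109
amber z [0.13368034 0.17585799 0.19490772]
[[ -4.1 -16.7]
 [ 20.8  42.5]]
top jar (array([29.3, 11.1]), 85, np.float64(0.45))
tip +y edge [-121.64089624  -30.53057468]
```

```bash
python3 -m creep '[{"dx":0.25,"dy":0.1,"dz":0,"rx":0,"ry":0,"rz":0,"claw":1},{"dx":0.25,"dy":0.1,"dz":2,"rx":0,"ry":0,"rz":0,"claw":1},{"dx":0.25,"dy":0.1,"dz":4,"rx":0,"ry":0,"rz":0,"claw":1},{"dx":0.25,"dy":0.1,"dz":5,"rx":0,"ry":0,"rz":0,"claw":1},{"dx":0.25,"dy":0.1,"dz":5.5,"rx":0,"ry":0,"rz":0,"claw":1},{"dx":0.25,"dy":0.1,"dz":5.5,"rx":0,"ry":0,"rz":0,"claw":1}]'
python3 -c "
from h import *
c=np.array([527.5,-176.9]);a=np.radians(14.39)
p=from_crate((32,9.5),c,a)+[.4,1.4];go(*p,85,-75.6)
snap('top','t6')
im,d=load('t6');W=world('top',d);L=to_crate(W*1000,c,a);z=W[...,2]
am=(im[...,0].astype(int)-im[...,2]>35)&(np.hypot(L[...,0]-30,L[...,1]-10)<60)&(z<.2)
m=am&(z>.07)&(z<.12); print('top jar',circ_fit(L[m],33,[30,10]))
"
```

```text
t: 18.12
tool_pos: [0.5564, -0.1592, 0.1397]
tool_rot: [-3.117, -0.394, 0.001]
wrist_force: [0.6, 0.2, -1.9]
width: 0.491
t 18.12 pos [ 556.4 -159.2  139.7] yaw -75.6 F [ 0.6  0.2 -1.9] w 0.491 q6 0.98
  dx 0.04 dy -0.08 dz 5.47  rx -0.000 ry 0.000 rz 0.000
top jar (array([31.8,  9.6]), 95, np.float64(0.82))
```

```bash
python3 -m creep '[{"dx":0,"dy":0,"dz":1.5,"rx":0,"ry":0,"rz":0,"claw":1},{"dx":0,"dy":0,"dz":3,"rx":0,"ry":0,"rz":0,"claw":1},{"dx":0,"dy":0,"dz":4.5,"rx":0,"ry":0,"rz":0,"claw":1},{"dx":0,"dy":0,"dz":5.3,"rx":0,"ry":0,"rz":0,"claw":1},{"dx":0,"dy":0,"dz":5.5,"rx":0,"ry":0,"rz":0,"claw":1},{"dx":0,"dy":0,"dz":5.5,"rx":0,"ry":0,"rz":0,"claw":1}]'
python3 -m creep '[{"dx":0,"dy":0,"dz":0.15,"rx":0,"ry":0,"rz":0,"claw":1},{"dx":0,"dy":0,"dz":0.3,"rx":0,"ry":0,"rz":0,"claw":1},{"dx":0,"dy":0,"dz":0.3,"rx":0,"ry":0,"rz":0,"claw":1}]'
```

```text
t: 18.92
tool_pos: [0.5566, -0.1592, 0.0853]
tool_rot: [3.117, 0.394, 0.001]
wrist_force: [-1.0, -0.7, -1.9]
width: 0.495
t: 19.3
tool_pos: [0.5564, -0.1592, 0.082]
tool_rot: [-3.117, -0.394, -0.0]
wrist_force: [-0.1, -0.4, -2.1]
width: 0.494
```

```bash
python3 -m creep '[{"dx":0,"dy":0,"dz":0.1,"rx":0,"ry":0,"rz":0,"claw":1},{"dx":0,"dy":0,"dz":0.2,"rx":0,"ry":0,"rz":0,"claw":1},{"dx":0,"dy":0,"dz":0.2,"rx":0,"ry":0,"rz":0,"claw":1}]'
python3 -m creep '[{"dx":0,"dy":0,"dz":0.1,"rx":0,"ry":0,"rz":0,"claw":1},{"dx":0,"dy":0,"dz":0.1,"rx":0,"ry":0,"rz":0,"claw":1}]'
```

```text
t: 19.68
tool_pos: [0.5566, -0.1592, 0.0805]
tool_rot: [3.116, 0.395, 0.001]
wrist_force: [-0.6, 0.7, 1.4]
width: 0.492
t: 19.92
tool_pos: [0.5567, -0.1593, 0.0805]
tool_rot: [3.116, 0.394, 0.002]
wrist_force: [-3.2, 0.2, 6.2]
width: 0.492
```

```bash
python3 -m creep '[{"dx":0,"dy":0,"dz":-0.1,"rx":0,"ry":0,"rz":0,"claw":0.35},{"dx":0,"dy":0,"dz":-0.1,"rx":0,"ry":0,"rz":0,"claw":0.3},{"dx":0,"dy":0,"dz":-0.1,"rx":0,"ry":0,"rz":0,"claw":0.3},{"dx":0,"dy":0,"dz":-2,"rx":0,"ry":0,"rz":0,"claw":0.3},{"dx":0,"dy":0,"dz":-5,"rx":0,"ry":0,"rz":0,"claw":0.3},{"dx":0,"dy":0,"dz":-10,"rx":0,"ry":0,"rz":0,"claw":0.3},{"dx":0,"dy":-2,"dz":-15,"rx":0,"ry":0,"rz":0,"claw":0.3},{"dx":1,"dy":-8,"dz":-15,"rx":0,"ry":0,"rz":0,"claw":0.3},{"dx":2,"dy":-14,"dz":-15,"rx":0,"ry":0,"rz":0.05,"claw":0.3},{"dx":3,"dy":-20,"dz":-15,"rx":0,"ry":0,"rz":0.07,"claw":0.3},{"dx":4,"dy":-26,"dz":-15,"rx":0,"ry":0,"rz":0.07,"claw":0.3},{"dx":4,"dy":-26,"dz":-15,"rx":0,"ry":0,"rz":0.07,"claw":0.3}]'
python3 -c "
from h import *
c=np.array([527.5,-176.9]);a=np.radians(14.39)
go(618.9,171.8,180,-79.5)
snap('top','t7')
im,d=load('t7');W=world('top',d);L=to_crate(W*1000,c,a);z=W[...,2]
m=(z>.093)&(z<.108)&(np.hypot(L[...,0]-30,L[...,1]-10)<40); print('jar cap',circ_fit(L[m],22,[30,10]),cv2.minEnclosingCircle(L[m].astype(np.float32)),z[m].mean())
i=cv2.imread('pics/t7.png')[130:250,200:440];cv2.imwrite('pics/c9.png',cv2.resize(i,None,fx=3.3,fy=3.3,interpolation=2))
"
```

```text
t: 21.42
tool_pos: [0.5298, 0.1065, 0.2306]
tool_rot: [-3.127, -0.295, -0.003]
wrist_force: [0.1, -1.0, 0.0]
width: 0.698
t 21.43 pos [529.8 106.5 230.6] yaw -79.2 F [ 0.1 -1.   0. ] w 0.698 q6 1.52
  dx 9.97 dy -4.75 dz 5.08  rx -0.001 ry -0.002 rz 0.005
jar cap (array([32.7, 11.1]), 218, np.float64(7.28)) ((30.686908721923828, 9.232030868530273), 21.948123931884766) 0.10091627897685307
```

View pics/c9.png

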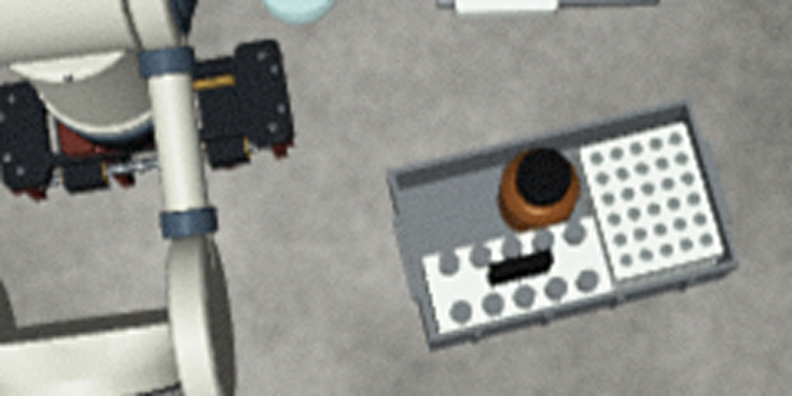

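The jar stands in the gap next to the rack. Next is the bottle.

```bash
python3 -m creep '[{"dx":5,"dy":-2.4,"dz":0,"rx":0,"ry":0,"rz":0,"claw":0.3},{"dx":10,"dy":-4.7,"dz":0,"rx":0,"ry":0,"rz":0,"claw":0.3},{"dx":10,"dy":-4.7,"dz":2,"rx":0,"ry":0,"rz":0,"claw":0.3},{"dx":10,"dy":-4.7,"dz":4.5,"rx":0,"ry":0,"rz":0,"claw":0.3},{"dx":10,"dy":-4.7,"dz":4.5,"rx":0,"ry":0,"rz":0,"claw":0.3}]'
python3 -c "
from h import *
go(618.9,171.8,136,-79.5)"
```

```text
t: 22.1
tool_pos: [0.6199, 0.1649, 0.1818]
tool_rot: [3.128, 0.282, -0.007]
wrist_force: [-0.5, 0.6, 0.3]
width: 0.702
t 22.1 pos [619.9 164.9 181.8] yaw -79.7 F [-0.5  0.6  0.3] w 0.702 q6 1.6
  dx 0.04 dy -0.70 dz 4.58  rx 0.001 ry 0.004 rz -0.004
```

```bash
python3 -m creep '[{"dx":0,"dy":-0.3,"dz":0,"rx":0,"ry":0,"rz":0,"claw":0.3},{"dx":0,"dy":-0.3,"dz":0,"rx":0,"ry":0,"rz":0,"claw":0.3}]'
python3 -c "
from h import *
go(618.9,171.8,136,-79.5)"
```

```text
t: 22.35
tool_pos: [0.6202, 0.1697, 0.1862]
tool_rot: [-3.128, -0.285, -0.005]
wrist_force: [0.9, -0.1, -0.9]
width: 0.697
t 22.35 pos [620.2 169.7 186.2] yaw -79.6 F [ 0.9 -0.1 -0.9] w 0.697 q6 1.6
  dx -0.11 dy -0.23 dz 5.02  rx -0.000 ry -0.003 rz -0.002
```

```bash
python3 -m creep '[{"dx":-0.1,"dy":-0.2,"dz":2.5,"rx":0,"ry":0,"rz":0,"claw":0.3},{"dx":-0.1,"dy":-0.2,"dz":4.5,"rx":0,"ry":0,"rz":0,"claw":0.3},{"dx":-0.1,"dy":-0.2,"dz":5,"rx":0,"ry":0,"rz":0,"claw":0.3},{"dx":-0.1,"dy":-0.2,"dz":5,"rx":0,"ry":0,"rz":0,"claw":0.3}]'
python3 -c "
from h import *
go(618.9,171.8,136,-79.5)"
```

```text
t: 22.85
tool_pos: [0.6183, 0.1715, 0.134]
tool_rot: [3.129, 0.285, -0.001]
wrist_force: [-0.2, -0.4, -0.0]
width: 0.701
t 22.85 pos [618.3 171.5 134. ] yaw -79.6 F [-0.2 -0.4 -0. ] w 0.701 q6 1.61
  dx 0.06 dy -0.01 dz -0.20  rx 0.000 ry 0.000 rz -0.001
```

```bash
python3 -m creep '[{"dx":0.05,"dy":0,"dz":-0.1,"rx":0,"ry":0,"rz":0,"claw":1},{"dx":0.05,"dy":0,"dz":-0.1,"rx":0,"ry":0,"rz":0,"claw":1},{"dx":0.05,"dy":0,"dz":-0.1,"rx":0,"ry":0,"rz":0,"claw":1},{"dx":0.05,"dy":0,"dz":-0.1,"rx":0,"ry":0,"rz":0,"claw":1},{"dx":0.05,"dy":0,"dz":-0.1,"rx":0,"ry":0,"rz":0,"claw":1}]' 40
python3 -m creep '[{"dx":0,"dy":0,"dz":-1,"rx":0,"ry":0,"rz":0,"claw":1},{"dx":0,"dy":0,"dz":-4,"rx":0,"ry":0,"rz":0,"claw":1},{"dx":0,"dy":0,"dz":-9,"rx":0,"ry":0,"rz":0,"claw":1},{"dx":0,"dy":0,"dz":-11,"rx":0,"ry":0,"rz":0,"claw":1},{"dx":0,"dy":0,"dz":-11,"rx":0,"ry":0,"rz":0,"claw":1}]'
python3 -c "
from h import *
c=np.array([527.5,-176.9]);a=np.radians(14.39)
p=from_crate((32,84.5),c,a)+[.4,1.4];print(p);go(*p,240,-75.6)"
```

```text
t: 23.48
tool_pos: [0.6191, 0.1717, 0.1356]
tool_rot: [3.129, 0.285, 0.002]
wrist_force: [0.4, -0.9, 2.0]
width: 0.402
t: 24.1
tool_pos: [0.6194, 0.1719, 0.247]
tool_rot: [-3.128, -0.285, -0.005]
wrist_force: [-0.1, -0.8, -4.2]
width: 0.404
[537.89603918 -85.69838977]
t 24.1 pos [619.4 171.9 247. ] yaw -79.6 F [-0.1 -0.8 -4.2] w 0.404 q6 1.61
  dx -12.68 dy 23.86 dz 0.66  rx -0.000 ry -0.003 rz -0.069
```

```bash
python3 -m creep '[{"dx":-0.8,"dy":1.5,"dz":0,"rx":0,"ry":0,"rz":0,"claw":1},{"dx":-2.5,"dy":4.5,"dz":0,"rx":0,"ry":0,"rz":-0.02,"claw":1},{"dx":-4.5,"dy":8.5,"dz":0,"rx":0,"ry":0,"rz":-0.03,"claw":1},{"dx":-6.7,"dy":12.5,"dz":0,"rx":0,"ry":0,"rz":-0.04,"claw":1},{"dx":-8.8,"dy":16.5,"dz":0,"rx":0,"ry":0,"rz":-0.05,"claw":1},{"dx":-10.7,"dy":20,"dz":0,"rx":0,"ry":0,"rz":-0.06,"claw":1},{"dx":-12,"dy":22.6,"dz":0,"rx":0,"ry":0,"rz":-0.07,"claw":1},{"dx":-12.6,"dy":23.7,"dz":0,"rx":0,"ry":0,"rz":-0.07,"claw":1},{"dx":-12.7,"dy":23.9,"dz":0,"rx":0,"ry":0,"rz":-0.07,"claw":1},{"dx":-12.7,"dy":23.9,"dz":0,"rx":0,"ry":0,"rz":-0.07,"claw":1},{"dx":-12.7,"dy":23.9,"dz":0,"rx":0,"ry":0,"rz":-0.07,"claw":1}]'
python3 -c "
from h import *
c=np.array([527.5,-176.9]);a=np.radians(14.39)
p=from_crate((32,84.5),c,a)+[.4,1.4];print(p);go(*p,240,-75.6)
for n in('scene','top'): snap(n,n[0]+'8')
im=cv2.imread('pics/t8.png')[140:290,280:440];cv2.imwrite('pics/c10.png',cv2.resize(im,None,fx=4.,fy=4.,interpolation=2))
im=cv2.imread('pics/s8.png')[120:250,230:390];cv2.imwrite('pics/c11.png',cv2.resize(im,None,fx=4.6,fy=4.6,interpolation=2))
"
```

```text
t: 25.48
tool_pos: [0.5374, -0.0854, 0.2448]
tool_rot: [-3.116, -0.397, 0.0]
wrist_force: [0.7, 0.0, -3.2]
width: 0.405
[537.89603918 -85.69838977]
t 25.48 pos [537.4 -85.4 244.8] yaw -75.5 F [ 0.7  0.  -3.2] w 0.405 q6 1.1
  dx 0.04 dy 0.04 dz 0.48  rx -0.000 ry 0.000 rz 0.002
```

View pics/c10.png

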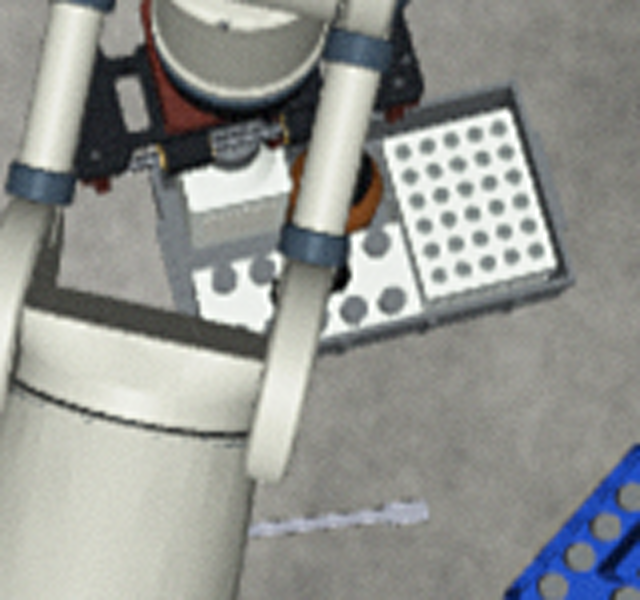

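View pics/c11.png

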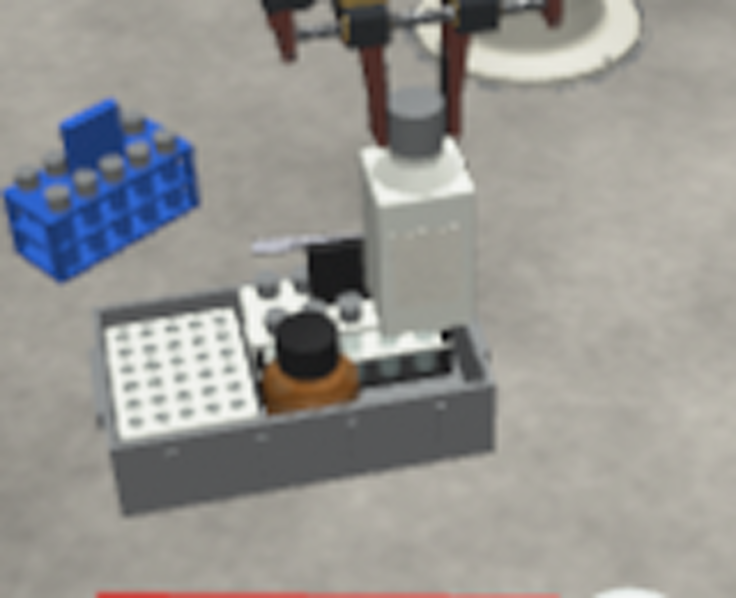

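```bash
python3 - <<'E'
from h import *
c=np.array([527.5,-176.9]);a=np.radians(14.39)
for n,f in(('scene','s8'),('top','t8')):
    im,d=load(f);W=world(n,d);L=to_crate(W*1000,c,a);z=W[...,2]
    b=(z>.13)&(z<.215)&(np.abs(L[...,0]-32)<45)&(np.abs(L[...,1]-84)<45)&(im.min(2)>90)
    if n=='scene':
        b&=L[...,0]>48
    else: b&=L[...,0]<12
    P=L[b]; k=np.polyfit(P[:,1],P[:,0],1); print(n,b.sum(),'face x med',np.median(P[:,0]).round(1),'slope deg',np.degrees(np.arctan(k[0])).round(2),'y',np.percentile(P[:,1],[.5,99.5]).round(1),'tilt',np.degrees(np.arctan(np.polyfit(z[b]*1000,P[:,0],1)[0])).round(2))
    b=(z>.21)&(z<.228)&(np.abs(L[...,0]-32)<45)&(np.abs(L[...,1]-84)<45)&(im.min(2)>110); P=L[b]
    print('  shoulder',b.sum(),np.percentile(P,[.5,99.5],axis=0).round(1).tolist())
    if n=='scene':
        am=(im[...,0].astype(int)-im[...,2]>35)&(np.hypot(L[...,0]-35,L[...,1]-10)<45); m=am&(z>.03)&(z<.066); print('jar',circ_fit(L[m],33,[35,10]))
    m=(z>.06)&(z<.069)
    for s in(1,-1):print('rim x',s,np.median(L[m&(np.abs(L[...,1]+70)<50)&(np.abs(L[...,0]-s*70.5-(3 if n=='scene' else 0))<6)][:,0]).round(1))
E
```

```text
scene 503 face x med 65.5 slope deg 2.54 y [ 54.1 116.3] tilt -0.61
  shoulder 232 [[6.9, 54.6], [67.9, 115.4]]
jar (array([29. ,  9.6]), 99, np.float64(3.04))
rim x 1 76.3
rim x -1 -64.8
top 193 face x med 0.5 slope deg 1.55 y [ 57.1 116.7] tilt 0.91
  shoulder 245 [[0.5, 55.3], [25.5, 116.2]]
rim x 1 70.1
rim x -1 -70.0
```

```bash
python3 -m creep '[{"dx":0.05,"dy":0,"dz":1,"rx":0,"ry":0,"rz":-0.03,"claw":1},{"dx":0.05,"dy":0,"dz":3,"rx":0,"ry":0,"rz":-0.03,"claw":1},{"dx":0.05,"dy":0,"dz":4.5,"rx":0,"ry":0,"rz":-0.03,"claw":1},{"dx":0.05,"dy":0,"dz":6,"rx":0,"ry":0,"rz":-0.03,"claw":1},{"dx":0.05,"dy":0,"dz":7.5,"rx":0,"ry":0,"rz":-0.03,"claw":1},{"dx":0.05,"dy":0,"dz":9,"rx":0,"ry":0,"rz":-0.03,"claw":1},{"dx":0.05,"dy":0,"dz":9.6,"rx":0,"ry":0,"rz":-0.03,"claw":1},{"dx":0.05,"dy":0,"dz":9.8,"rx":0,"ry":0,"rz":-0.03,"claw":1},{"dx":0.05,"dy":0,"dz":9.8,"rx":0,"ry":0,"rz":-0.03,"claw":1}]'
python3 -m creep '[{"dx":0,"dy":0,"dz":0.15,"rx":0,"ry":0,"rz":0,"claw":1},{"dx":0,"dy":0,"dz":0.3,"rx":0,"ry":0,"rz":0,"claw":1},{"dx":0,"dy":0,"dz":0.3,"rx":0,"ry":0,"rz":0,"claw":1}]'
```

```text
t: 26.7
tool_pos: [0.5379, -0.0862, 0.1475]
tool_rot: [3.11, 0.441, 0.001]
wrist_force: [-0.1, 0.1, -4.1]
width: 0.406
t: 27.08
tool_pos: [0.5376, -0.0862, 0.1439]
tool_rot: [-3.11, -0.441, 0.0]
wrist_force: [-0.5, 0.6, -3.9]
width: 0.403
```

```bash
python3 -m creep '[{"dx":0,"dy":0,"dz":0.15,"rx":0,"ry":0,"rz":0,"claw":1},{"dx":0,"dy":0,"dz":0.3,"rx":0,"ry":0,"rz":0,"claw":1},{"dx":0,"dy":0,"dz":0.3,"rx":0,"ry":0,"rz":0,"claw":1}]'
python3 -m creep '[{"dx":0,"dy":0,"dz":0.1,"rx":0,"ry":0,"rz":0,"claw":1},{"dx":0,"dy":0,"dz":0.1,"rx":0,"ry":0,"rz":0,"claw":1}]'
```

```text
t: 27.45
tool_pos: [0.5376, -0.0862, 0.1408]
tool_rot: [-3.11, -0.441, 0.0]
wrist_force: [-0.9, 0.1, -3.9]
width: 0.404
t: 27.7
tool_pos: [0.5378, -0.0862, 0.1406]
tool_rot: [3.11, 0.441, 0.001]
wrist_force: [-1.0, 0.0, 0.4]
width: 0.398
```

Contact at the expected height (140.6 mm). Release, rise clear and look.

```bash
python3 -m creep '[{"dx":0,"dy":0,"dz":0,"rx":0,"ry":0,"rz":0,"claw":0.45},{"dx":0,"dy":0,"dz":0,"rx":0,"ry":0,"rz":0,"claw":0.35},{"dx":0,"dy":0,"dz":0,"rx":0,"ry":0,"rz":0,"claw":0.3},{"dx":0,"dy":0,"dz":-2,"rx":0,"ry":0,"rz":0,"claw":0.3},{"dx":0,"dy":0,"dz":-6,"rx":0,"ry":0,"rz":0,"claw":0.3},{"dx":0,"dy":0,"dz":-10,"rx":0,"ry":0,"rz":0,"claw":0.3},{"dx":0,"dy":-6,"dz":-10,"rx":0,"ry":0,"rz":0,"claw":0.3},{"dx":0,"dy":-12,"dz":-10,"rx":0,"ry":0,"rz":0,"claw":0.3},{"dx":0,"dy":-18,"dz":-10,"rx":0,"ry":0,"rz":0,"claw":0.3},{"dx":0,"dy":-24,"dz":-10,"rx":0,"ry":0,"rz":0,"claw":0.3},{"dx":0,"dy":-24,"dz":-10,"rx":0,"ry":0,"rz":0,"claw":0.3},{"dx":0,"dy":-24,"dz":-10,"rx":0,"ry":0,"rz":0,"claw":0.3}]'
python3 -c "
from h import *
c=np.array([527.5,-176.9]);a=np.radians(14.39)
for n in('scene','top'): snap(n,n[0]+'9')
im,d=load('t9');W=world('top',d);L=to_crate(W*1000,c,a);z=W[...,2]
def r(n,z0,z1,x0,x1,y0,y1):
    m=(z>z0)&(z<z1)&(L[...,0]>x0)&(L[...,0]<x1)&(L[...,1]>y0)&(L[...,1]<y1); print(n,m.sum(),rect(L[m]/1000),'z',np.median(z[m]).round(4), 'mean', L[m].mean(0).round(1))
r('jarcap',.093,.109,0,60,-25,40); r('botcap',.158,.175,0,60,50,120); r('handle',.105,.125,-60,-10,0,90); r('tip',.045,.0615,-62,62,-122,-25); r('botsh',.105,.13,-5,66,48,122)
i=cv2.imread('pics/t9.png')[130:260,270:440];cv2.imwrite('pics/c12.png',cv2.resize(i,None,fx=4.5,fy=4.5,interpolation=2))
i=cv2.imread('pics/s9.png')[120:250,230:390];cv2.imwrite('pics/c13.png',cv2.resize(i,None,fx=4.6,fy=4.6,interpolation=2))
"
```

```text
t: 29.2
tool_pos: [0.4711, 0.1442, 0.2412]
tool_rot: [3.11, 0.442, 0.002]
wrist_force: [-0.1, -0.8, 0.2]
width: 0.701
jarcap 219 (array([30.9, 10. ]), array([41.5, 42.7]), 75.4) z 0.101 mean [30.2  9.4]
botcap 164 (array([31. , 85.5]), array([31.9, 33.5]), 75.7) z 0.1641 mean [30.8 85.1]
handle 102 (array([-36.3,  46.6]), array([12.5, 50.1]), 0.4) z 0.1159 mean [-36.9  46.8]
tip 1395 (array([ -1.1, -73.6]), array([ 96.2, 115. ]), 89.1) z 0.0562 mean [ -2.6 -75.2]
botsh 373 (array([31.7, 84.8]), array([63.2, 61.9]), 1.7) z 0.1151 mean [24.7 86.8]
```

View pics/c12.png

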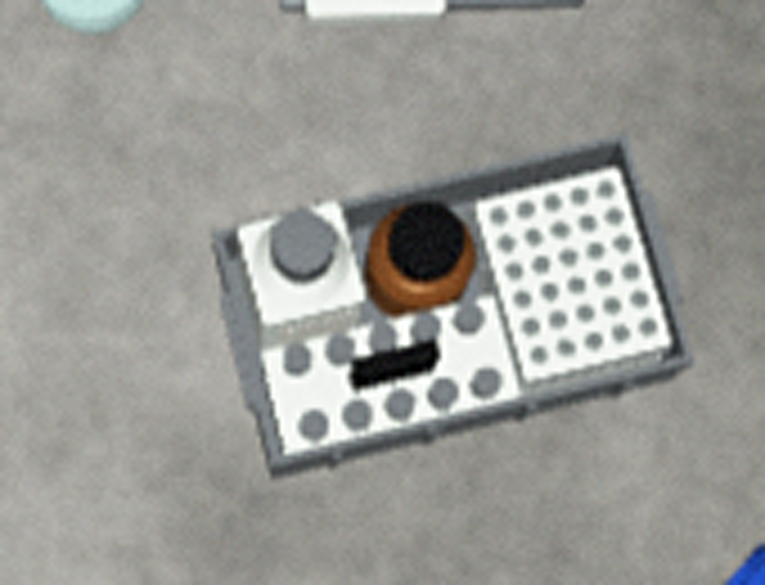

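View pics/c13.png

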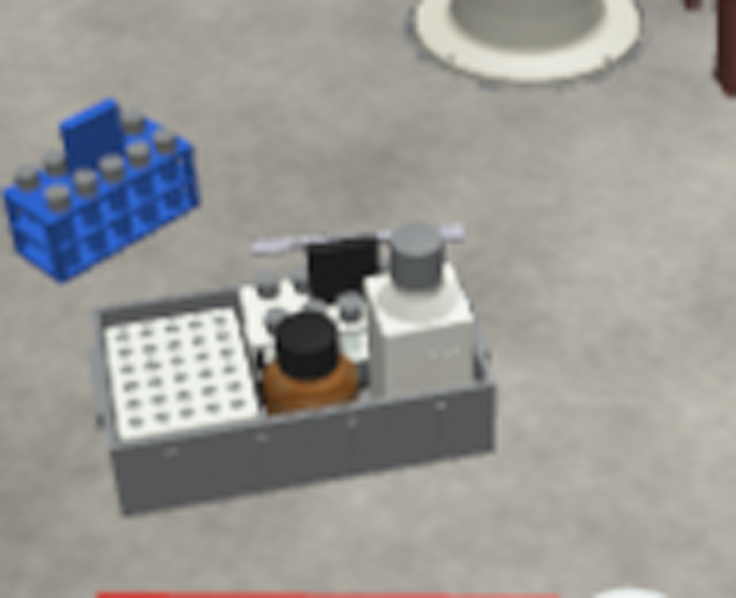

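View pics/s9.png

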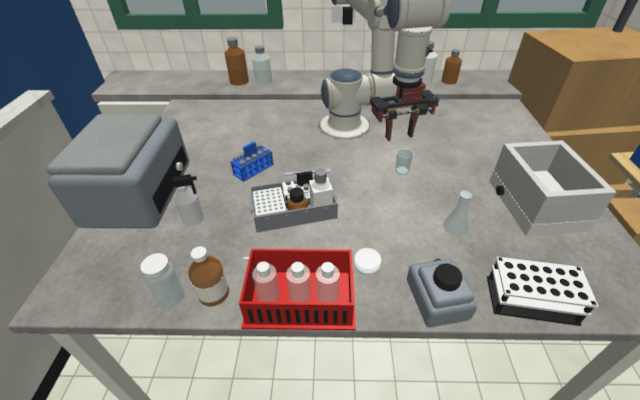

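All four stand in the crate at the expected heights, and the bystanders are where they were. The robot is clear, so I'll hand in.

```bash
python3 -c "
from plant import *
print(get_state()['t'],get_state()['wrist_force']);print(hand_in())"
```

```text
29.3 [-1.39244362 -1.07923252 -0.96924284]
the job is handed in; nothing more can be done
None
```

I packed the crate and handed the job in at 29.3 s of the 72 s allowed; it reports no verdict. I slid the tip box against the crate's −y end, set the rack down and pushed it against the near side wall. The jar and then the bottle went along the far side. All three were lowered until the wrist force showed contact before I released them.

**Last checks:**
- **Heights:** From the top camera, which reads about 1 mm low, the jar cap is at 101 mm, the bottle cap at 164 mm, the rack handle at 116 mm and the tip box top at 56 mm. All match standing flat on the crate floor.
- **Positions:** In the crate frame, in mm, the rack is at (−36, 47), the jar at (31, 10), the bottle at (31, 85), and the tip box at about y = −75, where −64 was needed.
- **Upright:** The bottle's cap and body centres agree within about 1 mm. For the jar I have only the cap height and the pictures.
- **Robot and bystanders:** The robot was clear of everything. In the final pictures the bystanders look unmoved; I did not measure them again.

**Disagreements:**
- **Scene camera:** It puts the crate about 4–5 mm off in x compared with the top camera. Even measured relative to the crate, the two still differed by about 2 mm for the jar and bottle.
- **Robot and camera frames:** These differed by about 1.5 mm, which I corrected for.
- **Bottle:** It stands turned about 1.7° from square in the crate.

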